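# Put the ironing things back on their own stands

### The arm

A 7-joint arm with a two-finger parallel gripper is mounted at the origin on the work surface. World frame = base frame: x ahead of the robot, y to its left, z up, the work surface at z = 0. Lengths are in m, angles in rad, forces in N, time in s.
With the tool pointing down it reaches from about 0.35 to 0.9 m from the base axis. Payload 8.1 kg.
Tool frame: the origin (TCP) lies on the centre line of the jaws, within the pads' length; the fingertips stand 14 mm ahead of it and the grasp point (between the pads) lies 5 mm behind it; z points along the fingers, y is the line along which they close (so a half turn about z gives the same grasp; the last joint's range is limited). The gripper opens to 85 mm and grips with 20 to 120 N. Pads are 22 mm wide; open, the fingers measure 114 mm over their backs; the gripper's body (76 mm by 85 mm) begins 54 mm behind the grasp point. The pads swing forward as they close: fully open they stand 13 mm farther back than shut.
Start: joints at [-1.225, 0.434, 0.025, 1.573, -0.012, 1.134, -0.075], TCP at [0.271, 0.563, 0.245] pointing down, gripper open.
Joint ranges: [-2.62, 2.62], [-0.44, 2.09], [-1.27, 1.32], [0.08, 2.57], [-1.32, 4.46], [0.12, 2], [-2.74, 2.74]. Speed limits (rad/s): [2.22, 2.22, 3.01, 3.01, 3.14, 3.14, 3.14].

### API

Orientations are given as [roll, pitch, yaw] about the fixed x, y, z axes, in that order (R = Rz(yaw) Ry(pitch) Rx(roll)).
In Python, from station import sense, vision, job gives the robot as it stands.
- The arm moves only by the tool servo_tool, never from a script. Its argument "plan" is a list of rows, each an object of numbers: "x", "y", "z": the shift along the tool's x, y, z scaled (see below); "rx", "ry", "rz": the turn, a rotation vector about the tool's x, y, z scaled (see below); "grip": the opening, from 0 (shut) to 1 (fully open). A call has 1 to 20 rows; each row shifts and turns the commanded pose from where the row before left it, along the tool's axes as they then stand; what a row does not reach is not made up. The controller multiplies each number of a shift by 0.025 m and each number of a turn by 0.1 rad. A row lasts 1/12 s, in which the tool goes at most 41.7 mm and 7.16 degrees, less where a joint would pass 70% of its speed; a pose out of reach is approached as far as the arm can. A call with a number of a shift or a turn outside -1 to 1 is refused whole. A call with a gripper value outside its range is refused whole. The fingers move at their own pace and stop on an object; "force" is the grip in N (left out, the last holds). Time passes only in rows, so rows that do not move let the fingers close. It gives the time, the measured TCP pose, the force, the opening and the grip force at its end, in the units of the state.
- sense(): the state, without advancing time (a new reading comes with each control period).
- vision.read_camera(name): name is "side" or "top"; returns (picture, depth): 384x512x3 uint8, red, green, blue; 384x512 float32, m along the optical axis (not along the pixel's ray), 0 where there is no reading.
- vision.calibration(name): a dict with "camera_matrix" (3x3 intrinsics, pixels), "rvec" (rotation vector, rad) and "tvec" (3), from world to camera coordinates, as OpenCV has them. Camera axes: x right, y down, z forward; pixel columns grow to the right and rows downward; lengths in m; the calibration is good to about 2 mm. A picture is of the moment at which its call begins. calibration takes no time and is no camera call.
- job.job_done(): hands the job in; it is judged then, once.
The state is a dict: "clock": time; "joint_positions": joint angles; "qd": joint speeds; "effort": joint torques, N m; "ee_pos": TCP position; "eef_rot": TCP orientation; "ft_force": force on the tool from outside, world axes, zero at the start; "ft_torque": the same for the moment, N m; "width": finger opening in m; "grasp_force": force on a finger pad.
Only numpy, scipy, OpenCV 4.12 (cv2) and the standard library are available. Lean on these libraries where they do the work, as an engineer would, in place of code of your own. Each camera call takes 0.05 s, during which the arm holds its last target. There are 200 camera calls.

### The job

The four things of this ironing corner have been put down on one another's stands: put the iron back on its steel rest, the clothes brush on the long tray, the round bottle on the round mat and the square tin on the square mat; the empty wooden board is free to park a thing on the way. Centre each on its stand and line it up with the stand's edges (the iron and the brush lengthwise, either way round), standing as it does now; set things down rather than drop them, tip nothing over and leave the potted plant where it is.

Things in the scene. Friction and masses are not known exactly. Their poses are not given: they have to be found in the camera images.
- iron: white and grey household iron flat on its steel sole: 150 mm long (its x, pointed nose at +x), 75 mm wide, 97 mm high, about 0.7 kg. Origin: middle of the underside, below the balance point. Handle: a level grey bar along x above the body, 104 mm long, 26 mm wide (y), from 75 to 97 mm above the origin; the body below reaches up to 47 mm.
- brush: dark wooden clothes brush lying on its black bristles, 150 mm long (its x), 42 mm wide (y), 38 mm high; the wooden back is the upper 22 mm, the bristles (rigid here, 34 mm wide) the lower 16 mm. Origin: middle of the underside (bristle tips). About 0.14 kg.
- bottle: round aluminium linen-water bottle with a paper band and a black cap, upright: 60 mm in diameter, 150 mm high in all; sloping shoulder and neck from 92 to 120 mm, cap 34 mm in diameter from 120 to 150 mm above the origin. Origin: centre of the underside, z up. About 0.3 kg.
- tin: square white enamel tin with a grey lid and a round wooden knob, upright: 66 mm square (sides along its x and y), lid 69 mm square with its top 90 mm above the origin, knob 30 mm in diameter from 90 to 116 mm. Lid and knob are fast to the tin: it is lifted by the knob. Origin: centre of the underside. About 0.35 kg.
- iron_rest: the iron's place: flat rectangular rest, a steel plate in a black rubber frame, 182 mm (its x) by 107 mm (y), 8 mm high, without a rim, fixed to the worktop. Origin: centre of its underside, on the worktop; its flat top is 8 mm above.
- brush_tray: the brush's place: long narrow white grooved ceramic slab, 180 mm (its x) by 72 mm (y), 8 mm high, flat without a rim, fixed. Origin: centre of its underside; top 8 mm above.
- round_mat: the bottle's place: round white ceramic drip mat, 110 mm in diameter, 8 mm high, flat without a rim, fixed. Origin: centre of its underside; top 8 mm above.
- square_mat: the tin's place: square white grooved ceramic drip mat, 110 by 110 mm (sides along its x and y), 8 mm high, flat without a rim, fixed. Origin: centre of its underside; top 8 mm above.
- board: empty dark wooden board, 170 mm (its x) by 130 mm (y), 8 mm high, flat, fixed: the free spot where a thing can be parked for the moment. Origin: centre of its underside; top 8 mm above.
- plant: small potted grass in a white pot, 68 mm across at the rim, about 115 mm high with its leaves (90 mm spread), loose among the things; leave it alone. Origin: centre of the pot's underside. A small white mug and a thread spool, up to 50 mm high, also stand in the gaps; nothing among the stands is higher than the bottle.

How it is judged:
By the outcome, as a careful person would: the job done as asked, in the order asked, and still so for the second after the job is handed in, with the robot touching nothing.
It also fails if it takes over 141 s, if anything falls off the work surface, if the arm or the gripper's body presses on something with over 40 N, if the wrist force passes 120 N, or if a joint passes its speed limit or range.

## Working session

There is one attempt and no reset: what is moved stays moved. The work goes in short steps, Python scripts to look and compute and a tool call to move; the robot and the scene stay as the last step left them, time stands still between calls to the robot, and variables do not carry over. Pictures are saved under pics/ and viewed, at most 16 in all, crops included, and the job is handed in when it is done.

Besides the shell and the picture viewer there is one more tool, called by a JSON object that holds its "method" and its "body", one argument or row to a line. servo_tool: Moves the arm, as the interface text tells. Shifts and turns lie within -1 to 1; 1 stands for 0.025 m of shift or 0.1 rad of turn. Its arguments: {"type":"object","properties":{"plan":{"type":"array"},"force":{"type":"number"}},"required":["plan"]}

```bash
ls; mkdir -p pics; python3 - <<'E'
from station import sense, vision
import cv2, numpy as np
print({k:np.round(v,3).tolist() for k,v in sense().items()})
for n in("top","side"):
    p,d=vision.read_camera(n); cv2.imwrite(f"pics/{n}0.png",cv2.resize(p[:,:,::-1],(800,600),interpolation=cv2.INTER_CUBIC)); np.savez(f"{n}0.npz",p=p,d=d)
    c=vision.calibration(n);R=cv2.Rodrigues(np.array(c["rvec"]))[0];print(n,c["camera_matrix"],(-R.T@np.array(c["tvec"]).ravel()).round(3),R.round(3).tolist())
E
```

```text
pics
{'clock': 0.0, 'joint_positions': [-1.225, 0.435, 0.025, 1.574, -0.012, 1.134, -0.075], 'qd': [-0.001, 0.001, 0.0, -0.001, -0.0, 0.001, 0.001], 'effort': [0.001, -67.046, 1.026, -31.621, 0.016, 0.012, -0.0], 'ee_pos': [0.271, 0.563, 0.245], 'eef_rot': [-3.14, 0.0, 2.693], 'ft_force': [-0.587, 0.855, -0.031], 'ft_torque': [-0.006, 0.06, 0.017], 'grasp_force': 0.0, 'width': 0.086}
top [[385.74885737   0.         260.44911381]
 [  0.         385.74885737 192.7159773 ]
 [  0.           0.           1.        ]] [0.377 0.01  1.329] [[0.026, -0.999, 0.021], [-0.991, -0.028, -0.127], [0.128, -0.017, -0.992]]
side [[394.93484888   0.         254.89586484]
 [  0.         394.93484888 190.36963335]
 [  0.           0.           1.        ]] [ 0.1   -0.87   0.742] [[0.887, -0.461, -0.023], [-0.286, -0.51, -0.811], [0.362, 0.726, -0.585]]
```

View pics/top0.png

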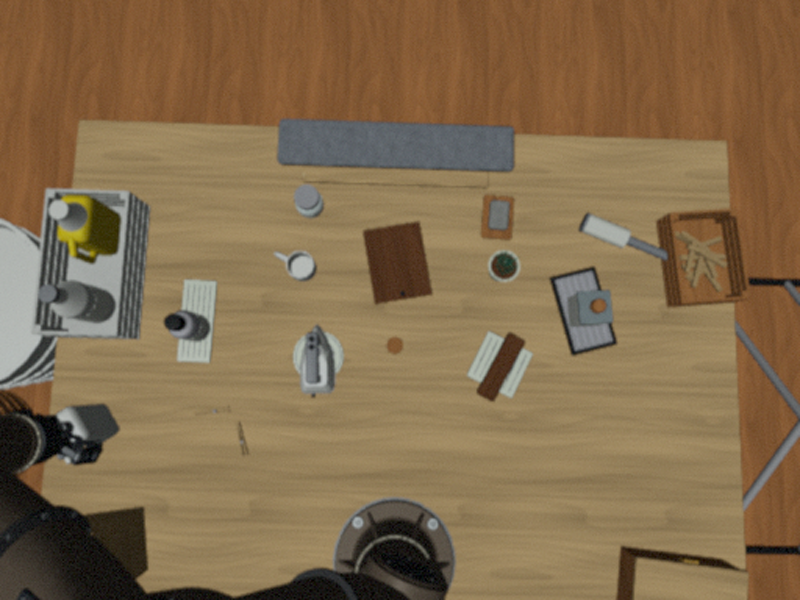

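View pics/side0.png

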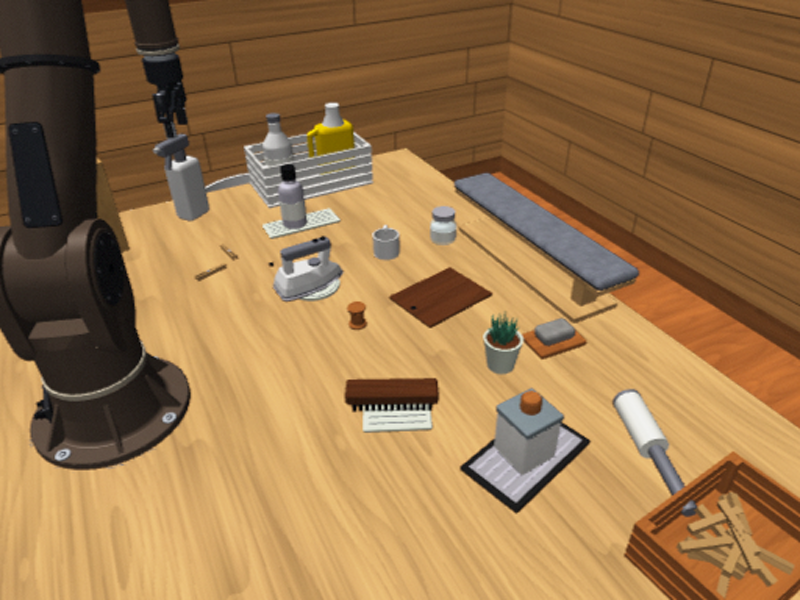

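Top view (800x600): bottle on tray (197,321), iron on round mat (318,356), brush on square mat (500,365), tin on iron rest (583,310), board (397,262), plant (504,265), mug (300,265), spool (395,345). I'll park the tin first.

```bash
cat > h.py <<'E'
import numpy as np, cv2
from station import sense, vision
def cam(n):
    c=vision.calibration(n);R=cv2.Rodrigues(np.array(c["rvec"]))[0];return np.array(c["camera_matrix"]),R,np.array(c["tvec"]).ravel()
def unproj(n,uv,z):
    K,R,t=cam(n);uv=np.atleast_2d(uv).astype(float);r=np.c_[uv,np.ones(len(uv))]@np.linalg.inv(K).T@R;C=-R.T@t
    return C+r*((z-C[2])/r[:,2])[:,None]
def cloud(n,d):
    K,R,t=cam(n);v,u=np.mgrid[:384,:512];p=np.stack([(u-K[0,2])/K[0,0]*d,(v-K[1,2])/K[1,1]*d,d],-1)
    w=(p-t)@R; w[d<=0]=np.nan; return w
def rect(n,img,c,z,half=.13,N=260):
    # rectified plane view: +y world to left, +x up
    a=np.array([[c[0]+half,c[1]+half],[c[0]+half,c[1]-half],[c[0]-half,c[1]-half],[c[0]-half,c[1]+half]])
    K,R,t=cam(n);q=np.c_[a,np.full(4,z)]@R.T+t;q=q@K.T;q=q[:,:2]/q[:,2:]
    H=cv2.getPerspectiveTransform(q.astype(np.float32),np.float32([[0,0],[N,0],[N,N],[0,N]]))
    return cv2.warpPerspective(img,H,(N,N),flags=cv2.INTER_CUBIC)
E
python3 - <<'E'
from h import *
T=np.load("top0.npz");S=np.load("side0.npz")
px=dict(tin=(583,310),bot=(197,321),iron=(318,356),brush=(500,365),board=(397,262),plant=(504,265),mug=(300,265))
wt=cloud("top",T["d"]);ws=cloud("side",S["d"])
zr=dict(tin=(.085,.13),bot=(.13,.17),iron=(.09,.12),brush=(.035,.06),plant=(.03,.14),mug=(.03,.06))
C={}
for k,p in px.items():
    c=unproj("top",np.array(p)/1.5625,.008)[0];C[k]=c;print(k,c.round(3))
    if k in zr:
        for n,w in(("top",wt),("side",ws)):
            m=(abs(w[...,0]-c[0])<.11)&(abs(w[...,1]-c[1])<.11)&(w[...,2]>zr[k][0])&(w[...,2]<zr[k][1])
            P=w[m]; 
            if len(P)>4:
                r=cv2.minAreaRect((P[:,:2]*1000).astype(np.float32));print("  ",n,len(P),P.mean(0).round(4),"z%.3f"%np.percentile(P[:,2],95),"rect",np.round(r[0],1),np.round(r[1],1),round(r[2],1))
ks=["tin","bot","iron","brush","board"]
for n,D in(("top",T),("side",S)):
    ims=[rect(n,D["p"],C[k][:2],.008,half=.12,N=266) for k in ks]
    ims.append(ims[0]*0);M=np.vstack([np.hstack(ims[:3]),np.hstack(ims[3:])])
    cv2.imwrite(f"pics/rect_{n}.png",M[:,:,::-1])
E
```

```text
tin [ 0.538 -0.404  0.008]
   top 458 [ 0.5358 -0.3986  0.1016] z0.124 rect [ 537.2 -401.6] [69.1 71.5] 3.2
   side 826 [ 0.5279 -0.4098  0.1012] z0.124 rect [ 534.5 -403. ] [71.2 71.1] 3.7
bot [0.49  0.444 0.008]
   top 130 [0.4758 0.4408 0.1538] z0.160 rect [476.3 442.9] [32.3 32.6] 85.5
   side 93 [0.472  0.4346 0.1478] z0.159 rect [473.5 439. ] [32.8 31.7] 14.8
iron [0.421 0.177 0.008]
   top 257 [0.4158 0.1778 0.1044] z0.110 rect [417.2 178. ] [101.   23.2] 2.6
   side 241 [0.4105 0.1714 0.1008] z0.107 rect [412.7 176.2] [102.4  30. ] 2.1
brush [ 0.412 -0.22   0.008]
   top 575 [ 0.4086 -0.2144  0.0454] z0.050 rect [ 409.9 -215.8] [ 42.7 150.4] 62.2
   side 819 [ 0.4049 -0.2215  0.0443] z0.047 rect [ 405.7 -218.9] [ 45.8 149.6] 64.1
board [0.634 0.011 0.008]
plant [ 0.634 -0.228  0.008]
   top 430 [ 0.6498 -0.2147  0.0572] z0.088 rect [ 667.9 -218.5] [ 65.5 152.4] 89.8
   side 680 [ 0.6355 -0.2234  0.0584] z0.091 rect [ 665.6 -221.7] [ 67.9 157.9] 87.2
mug [0.621 0.226 0.008]
   top 126 [0.6267 0.2297 0.0442] z0.053 rect [656.1 239.7] [142.9  85.4] 7.7
   side 189 [0.6223 0.2189 0.0413] z0.051 rect [655.3 230.4] [145.9  80.2] 6.6
```

View pics/rect_top.png

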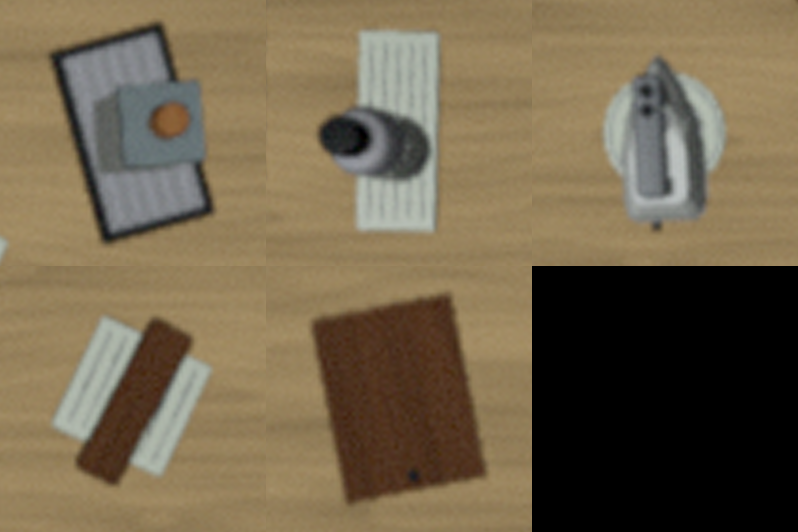

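View pics/rect_side.png

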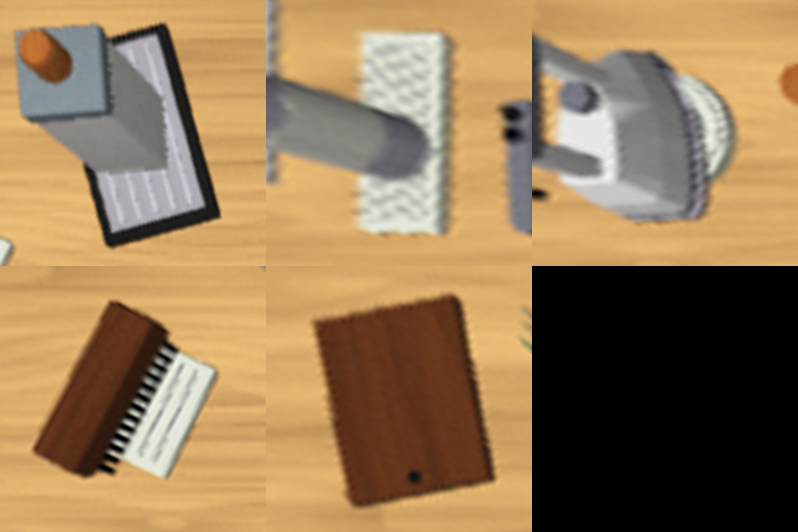

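Rectified crops show the outlines clearly: rest ≈15.5° yaw, tray ≈0°, square mat ≈27°, board ≈10°; the two cameras differ by ~3 mm in a constant way. Next: a known-size outline fit, then move.

```bash
cat >> h.py <<'E'
from scipy.optimize import differential_evolution
def outline(L,W,n=60):
    if W is None: a=np.linspace(0,2*np.pi,4*n);return np.c_[np.cos(a),np.sin(a)]*L/2
    s=np.linspace(-.5,.5,n)*.96
    return np.r_[np.c_[s*L,s*0+W/2],np.c_[s*L,s*0-W/2],np.c_[s*0+L/2,s*W],np.c_[s*0-L/2,s*W]]
def fit(n,img,L,W,z,g,rng=.012,ra=.12):
    K,R,t=cam(n);I=img.astype(np.float32).mean(2)if img.ndim==3 else img; I=cv2.GaussianBlur(I,(0,0),.7)
    o=outline(L,W);sc=lambda e:(o*(1+e/np.hypot(*o.T))[:,None] if W is None else np.sign(o)*0+o+e*np.where(abs(abs(o)-[L/2,W/2])<1e-9,np.sign(o),0))
    oi,oo=sc(-.003),sc(.003)
    def smp(p,q):
        c,s=np.cos(q[2]),np.sin(q[2]);w=np.c_[p@np.array([[c,s],[-s,c]])+q[:2],np.full(len(p),z)];c_=(w@R.T+t)@K.T;c_=(c_[:,:2]/c_[:,2:]).astype(np.float32)
        return cv2.remap(I,c_[:,0].copy(),c_[:,1].copy(),cv2.INTER_LINEAR).ravel()
    f=lambda q:-np.mean(np.clip(abs(smp(oi,q)-smp(oo,q)),0,60))
    r=differential_evolution(f,[(g[0]-rng,g[0]+rng),(g[1]-rng,g[1]+rng),(g[2]-ra,g[2]+ra)],seed=1,popsize=12,maxiter=60)
    return r.x,-r.fun
def go(xyz,yaw=None):
    "units: rz total, then tool x,y,z totals (25mm units) at the new yaw"
    s=sense();p=s["ee_pos"];y0=s["eef_rot"][2];yaw=y0 if yaw is None else yaw
    d=(yaw-y0+np.pi)%(2*np.pi)-np.pi;e=np.array(xyz)-p
    c,sn=np.cos(yaw),np.sin(yaw)
    print("rz %.2f x %.3f y %.3f z %.3f"%(-d/.1,(c*e[0]+sn*e[1])/.025,(sn*e[0]-c*e[1])/.025,-e[2]/.025),"at",np.round(p,4),"rpy",np.round(s["eef_rot"],3),"w %.3f F %.1f"%(s["width"],s["grasp_force"]),"ft",np.round(s["ft_force"],1),"t %.1f"%s["clock"],"q7 %.2f"%s["joint_positions"][6])
E
python3 - <<'E'
from h import *
G=dict(rest=(.182,.107,.008,(.538,-.404,.27)),tray=(.18,.072,.008,(.49,.444,.0)),round=(.11,None,.008,(.421,.177,0)),square=(.11,.11,.008,(.412,-.22,-.47)),
 board=(.17,.13,.008,(.634,.011,.17)),tinlid=(.069,.069,.098,(.537,-.402,.06)),brush=(.15,.042,.046,(.41,-.216,-.47)),cap=(.034,None,.158,(.476,.442,0)),handle=(.104,.026,.105,(.417,.178,.045)))
for k,(L,W,z,g) in G.items():
    for n in("top","side"):
        b=(0,0) if n=="top" else (-.003,-.003)
        q,s=fit(n,np.load(n+"0.npz")["p"],L,W,z,(g[0]+b[0],g[1]+b[1],g[2]));print(k,n,(q[:2]*1000).round(1),"yaw deg %.1f score %.1f"%(np.degrees(q[2]),s))
go((.5355,-.4035,.30),np.radians(93.4))
E
```

```text
rest top [ 538.6 -403.6] yaw deg 15.8 score 42.2
rest side [ 537.5 -407.3] yaw deg 14.3 score 46.2
tray top [492.3 446.8] yaw deg -1.4 score 30.0
tray side [491.1 443.8] yaw deg -1.6 score 26.2
round top [419.8 178.8] yaw deg 6.8 score 20.2
round side [419.  176.3] yaw deg 1.0 score 18.4
square top [ 414.5 -218.6] yaw deg -25.3 score 23.9
square side [ 413.2 -218.1] yaw deg -26.1 score 37.0
board top [635.3  12.1] yaw deg 11.0 score 39.6
board side [632.6   6.4] yaw deg 11.4 score 53.5
tinlid top [ 533.4 -402.7] yaw deg 6.9 score 12.3
tinlid side [ 535.  -401.7] yaw deg 4.4 score 34.3
brush top [ 408.7 -213.9] yaw deg -28.2 score 49.4
brush side [ 406.5 -219.7] yaw deg -27.6 score 48.2
cap top [474.6 439.2] yaw deg 5.0 score 52.4
cap side [474.4 438.4] yaw deg -0.9 score 37.4
handle top [415.8 177.7] yaw deg 5.2 score 29.8
handle side [409.7 170.6] yaw deg 8.0 score 31.3
rz 10.63 x -39.207 y 8.269 z -2.215 at [0.271  0.5627 0.2446] rpy [-3.14   0.     2.693] w 0.085 F 0.0 ft [ 0.1 -0.5  0.1] t 0.1 q7 -0.08
```

{"method": "servo_tool", "body": {
  "plan": [
    {"rz": 0.966,"z": -0.2,"grip": 1},
    {"rz": 0.966,"z": -0.2},
    {"rz": 0.966,"z": -0.2},
    {"rz": 0.966,"z": -0.2},
    {"rz": 0.966,"z": -0.2},
    {"rz": 0.966,"z": -0.2},
    {"rz": 0.966,"z": -0.2},
    {"rz": 0.966,"z": -0.2},
    {"rz": 0.966,"z": -0.2},
    {"rz": 0.966,"z": -0.2},
    {"rz": 0.966,"z": -0.2}
  ]
}}

```text
$.plan[0]: bad value
```

{"method": "servo_tool", "body": {
  "plan": [
    {"x": -0.98,"y": 0.207},
    {"x": -0.98,"y": 0.207},
    {"x": -0.98,"y": 0.207},
    {"x": -0.98,"y": 0.207},
    {"x": -0.98,"y": 0.207},
    {"x": -0.98,"y": 0.207},
    {"x": -0.98,"y": 0.207},
    {"x": -0.98,"y": 0.207},
    {"x": -0.98,"y": 0.207},
    {"x": -0.98,"y": 0.207},
    {"x": -0.98,"y": 0.207},
    {"x": -0.98,"y": 0.207},
    {"x": -0.98,"y": 0.207},
    {"x": -0.98,"y": 0.207},
    {"x": -0.98,"y": 0.207},
    {"x": -0.98,"y": 0.207},
    {"x": -0.98,"y": 0.207},
    {"x": -0.98,"y": 0.207},
    {"x": -0.98,"y": 0.207},
    {"x": -0.98,"y": 0.207}
  ]
}}

```text
$.plan[0]: bad value
```

{"method": "servo_tool", "body": {
  "plan": [
    {"x": -0.98,"y": 0.207},
    {"x": -0.98,"y": 0.207},
    {"x": -0.98,"y": 0.207},
    {"x": -0.98,"y": 0.207},
    {"x": -0.98,"y": 0.207},
    {"x": -0.98,"y": 0.207},
    {"x": -0.98,"y": 0.207},
    {"x": -0.98,"y": 0.207},
    {"x": -0.98,"y": 0.207},
    {"x": -0.98,"y": 0.207},
    {"x": -0.98,"y": 0.207},
    {"x": -0.98,"y": 0.207},
    {"x": -0.98,"y": 0.207},
    {"x": -0.98,"y": 0.207},
    {"x": -0.98,"y": 0.207},
    {"x": -0.98,"y": 0.207},
    {"x": -0.98,"y": 0.207},
    {"x": -0.98,"y": 0.207},
    {"x": -0.98,"y": 0.207},
    {"x": -0.98,"y": 0.207},
    {}
  ]
}}

```text
$.plan[0]: bad value
```

{"method": "servo_tool", "body": {
  "plan": [
    {"x": 0,"y": 0,"z": -0.2,"rx": 0,"ry": 0,"rz": 0.966,"grip": 1},
    {"x": 0,"y": 0,"z": -0.2,"rx": 0,"ry": 0,"rz": 0.966,"grip": 1}
  ]
}}

```text
clock: 0.27
ee_pos: [0.2711, 0.5626, 0.2546]
eef_rot: [-3.14, 0.0, 2.495]
ft_force: [-0.1, 0.3, 0.2]
width: 0.0854
grasp_force: 0.0
```

{"method": "servo_tool", "body": {
  "plan": [
    {"x": 0,"y": 0,"z": -0.2,"rx": 0,"ry": 0,"rz": 0.961,"grip": 1},
    {"x": 0,"y": 0,"z": -0.2,"rx": 0,"ry": 0,"rz": 0.961,"grip": 1},
    {"x": 0,"y": 0,"z": -0.2,"rx": 0,"ry": 0,"rz": 0.961,"grip": 1},
    {"x": 0,"y": 0,"z": -0.2,"rx": 0,"ry": 0,"rz": 0.961,"grip": 1},
    {"x": 0,"y": 0,"z": -0.2,"rx": 0,"ry": 0,"rz": 0.961,"grip": 1},
    {"x": 0,"y": 0,"z": -0.2,"rx": 0,"ry": 0,"rz": 0.961,"grip": 1},
    {"x": 0,"y": 0,"z": -0.2,"rx": 0,"ry": 0,"rz": 0.961,"grip": 1},
    {"x": 0,"y": 0,"z": -0.2,"rx": 0,"ry": 0,"rz": 0.961,"grip": 1},
    {"x": 0,"y": 0,"z": -0.2,"rx": 0,"ry": 0,"rz": 0.961,"grip": 1}
  ]
}}

```text
clock: 1.02
ee_pos: [0.271, 0.5629, 0.3001]
eef_rot: [-3.141, 0.001, 1.63]
ft_force: [0.5, 0.8, -0.2]
width: 0.0856
grasp_force: 0.0
```

{"method": "servo_tool", "body": {
  "plan": [
    {"x": -0.98,"y": 0.207,"z": 0,"rx": 0,"ry": 0,"rz": 0,"grip": 1},
    {"x": -0.98,"y": 0.207,"z": 0,"rx": 0,"ry": 0,"rz": 0,"grip": 1},
    {"x": -0.98,"y": 0.207,"z": 0,"rx": 0,"ry": 0,"rz": 0,"grip": 1},
    {"x": -0.98,"y": 0.207,"z": 0,"rx": 0,"ry": 0,"rz": 0,"grip": 1},
    {"x": -0.98,"y": 0.207,"z": 0,"rx": 0,"ry": 0,"rz": 0,"grip": 1},
    {"x": -0.98,"y": 0.207,"z": 0,"rx": 0,"ry": 0,"rz": 0,"grip": 1},
    {"x": -0.98,"y": 0.207,"z": 0,"rx": 0,"ry": 0,"rz": 0,"grip": 1},
    {"x": -0.98,"y": 0.207,"z": 0,"rx": 0,"ry": 0,"rz": 0,"grip": 1},
    {"x": -0.98,"y": 0.207,"z": 0,"rx": 0,"ry": 0,"rz": 0,"grip": 1},
    {"x": -0.98,"y": 0.207,"z": 0,"rx": 0,"ry": 0,"rz": 0,"grip": 1},
    {"x": -0.98,"y": 0.207,"z": 0,"rx": 0,"ry": 0,"rz": 0,"grip": 1},
    {"x": -0.98,"y": 0.207,"z": 0,"rx": 0,"ry": 0,"rz": 0,"grip": 1},
    {"x": -0.98,"y": 0.207,"z": 0,"rx": 0,"ry": 0,"rz": 0,"grip": 1},
    {"x": -0.98,"y": 0.207,"z": 0,"rx": 0,"ry": 0,"rz": 0,"grip": 1},
    {"x": -0.98,"y": 0.207,"z": 0,"rx": 0,"ry": 0,"rz": 0,"grip": 1},
    {"x": -0.98,"y": 0.207,"z": 0,"rx": 0,"ry": 0,"rz": 0,"grip": 1},
    {"x": -0.98,"y": 0.207,"z": 0,"rx": 0,"ry": 0,"rz": 0,"grip": 1},
    {"x": -0.98,"y": 0.207,"z": 0,"rx": 0,"ry": 0,"rz": 0,"grip": 1},
    {"x": -0.98,"y": 0.207,"z": 0,"rx": 0,"ry": 0,"rz": 0,"grip": 1},
    {"x": -0.98,"y": 0.207,"z": 0,"rx": 0,"ry": 0,"rz": 0,"grip": 1}
  ]
}}

```text
clock: 2.68
ee_pos: [0.4056, 0.0794, 0.3002]
eef_rot: [-3.141, -0.0, 1.635]
ft_force: [-0.1, 0.1, -1.0]
width: 0.0853
grasp_force: 0.0
```

{"method": "servo_tool", "body": {
  "plan": [
    {"x": -0.98,"y": 0.207,"z": 0,"rx": 0,"ry": 0,"rz": 0,"grip": 1},
    {"x": -0.98,"y": 0.207,"z": 0,"rx": 0,"ry": 0,"rz": 0,"grip": 1},
    {"x": -0.98,"y": 0.207,"z": 0,"rx": 0,"ry": 0,"rz": 0,"grip": 1},
    {"x": -0.98,"y": 0.207,"z": 0,"rx": 0,"ry": 0,"rz": 0,"grip": 1},
    {"x": -0.98,"y": 0.207,"z": 0,"rx": 0,"ry": 0,"rz": 0,"grip": 1},
    {"x": -0.98,"y": 0.207,"z": 0,"rx": 0,"ry": 0,"rz": 0,"grip": 1},
    {"x": -0.98,"y": 0.207,"z": 0,"rx": 0,"ry": 0,"rz": 0,"grip": 1},
    {"x": -0.98,"y": 0.207,"z": 0,"rx": 0,"ry": 0,"rz": 0,"grip": 1},
    {"x": -0.98,"y": 0.207,"z": 0,"rx": 0,"ry": 0,"rz": 0,"grip": 1},
    {"x": -0.98,"y": 0.207,"z": 0,"rx": 0,"ry": 0,"rz": 0,"grip": 1},
    {"x": -0.98,"y": 0.207,"z": 0,"rx": 0,"ry": 0,"rz": 0,"grip": 1},
    {"x": -0.98,"y": 0.207,"z": 0,"rx": 0,"ry": 0,"rz": 0,"grip": 1},
    {"x": -0.98,"y": 0.207,"z": 0,"rx": 0,"ry": 0,"rz": 0,"grip": 1},
    {"x": -0.98,"y": 0.207,"z": 0,"rx": 0,"ry": 0,"rz": 0,"grip": 1},
    {"x": -0.98,"y": 0.207,"z": 0,"rx": 0,"ry": 0,"rz": 0,"grip": 1},
    {"x": -0.98,"y": 0.207,"z": 0,"rx": 0,"ry": 0,"rz": 0,"grip": 1},
    {"x": -0.98,"y": 0.207,"z": 0,"rx": 0,"ry": 0,"rz": 0,"grip": 1},
    {"x": -0.98,"y": 0.207,"z": 0,"rx": 0,"ry": 0,"rz": 0,"grip": 1},
    {"x": -0.98,"y": 0.207,"z": 0,"rx": 0,"ry": 0,"rz": 0,"grip": 1},
    {"x": -0.98,"y": 0.207,"z": 0,"rx": 0,"ry": 0,"rz": 0,"grip": 1}
  ]
}}

```text
clock: 4.35
ee_pos: [0.5404, -0.4026, 0.2996]
eef_rot: [-3.141, -0.001, 1.635]
ft_force: [-0.0, 0.5, 0.0]
width: 0.0853
grasp_force: 0.0
```

```bash
python3 - <<'E'
from h import *
go((.5355,-.4025,.12),np.radians(93.4))
w=[]
for n in("top","side"):
    p,d=vision.read_camera(n);np.savez(n+"1.npz",p=p,d=d)
    w=cloud(n,d);s=sense()["ee_pos"]
    m=(abs(w[...,:2]-s[:2]).max(-1)<.075)&(w[...,2]>.28)&(w[...,2]<.33);P=w[m][:,:2]
    r=cv2.minAreaRect((P*1000).astype(np.float32));print(n,len(P),P.mean(0).round(4),r)
c=rect("side",np.load("side1.npz")["p"],(.535,-.40),.3,half=.2,N=600);cv2.imwrite("pics/g1.png",c[:,:,::-1])
E
```

```text
rz 0.05 x 0.016 y -0.196 z 7.186 at [ 0.5404 -0.4026  0.2996] rpy [-3.141e+00 -1.000e-03  1.635e+00] w 0.085 F 0.0 ft [-0.   0.5  0. ] t 4.3 q7 0.97
top 24 [ 0.5855 -0.3909] ((584.874755859375, -392.5649108886719), (16.08846092224121, 10.699531555175781), 39.92971420288086)
side 314 [ 0.5357 -0.4105] ((537.2949829101562, -408.9815673828125), (114.19520568847656, 23.184371948242188), 5.369192123413086)
```

View pics/g1.png

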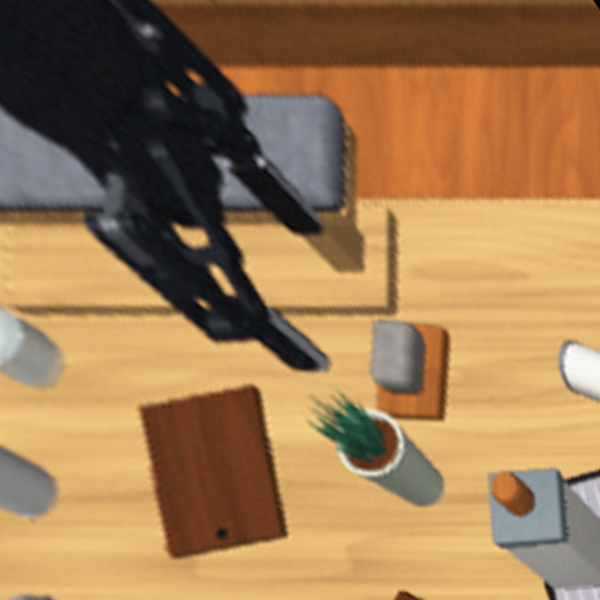

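The gripper is over the tin; side depth puts the fingers a few mm low in y, so I trust the top camera more. Descend, keep clear of the lid, and grip.

{"method": "servo_tool", "body": {
  "plan": [
    {"x": 0.024,"y": -0.136,"z": 0.8,"rx": 0,"ry": 0,"rz": 0.05,"grip": 1},
    {"x": 0,"y": 0,"z": 0.8,"rx": 0,"ry": 0,"rz": 0,"grip": 1},
    {"x": 0,"y": 0,"z": 0.8,"rx": 0,"ry": 0,"rz": 0,"grip": 0.8},
    {"x": 0,"y": 0,"z": 0.8,"rx": 0,"ry": 0,"rz": 0,"grip": 0.8},
    {"x": 0,"y": 0,"z": 0.8,"rx": 0,"ry": 0,"rz": 0,"grip": 0.8},
    {"x": 0,"y": 0,"z": 0.8,"rx": 0,"ry": 0,"rz": 0,"grip": 0.8},
    {"x": 0,"y": 0,"z": 0.8,"rx": 0,"ry": 0,"rz": 0,"grip": 0.8},
    {"x": 0,"y": 0,"z": 0.8,"rx": 0,"ry": 0,"rz": 0,"grip": 0.8},
    {"x": 0,"y": 0,"z": 0.7,"rx": 0,"ry": 0,"rz": 0,"grip": 0.8},
    {"x": 0,"y": 0,"z": 0,"rx": 0,"ry": 0,"rz": 0,"grip": 0.8}
  ],
  "force": 40
}}

```text
clock: 5.28
ee_pos: [0.5354, -0.3987, 0.1189]
eef_rot: [-3.137, -0.004, 1.63]
ft_force: [-0.6, 1.5, -0.9]
width: 0.068
grasp_force: 0.0
```

{"method": "servo_tool", "body": {
  "plan": [
    {"x": 0,"y": 0,"z": 0,"rx": 0,"ry": 0,"rz": 0,"grip": 0.5},
    {"x": 0,"y": 0,"z": 0,"rx": 0,"ry": 0,"rz": 0,"grip": 0.4},
    {"x": 0,"y": 0,"z": 0,"rx": 0,"ry": 0,"rz": 0,"grip": 0.35},
    {"x": 0,"y": 0,"z": 0,"rx": 0,"ry": 0,"rz": 0,"grip": 0.3},
    {"x": 0,"y": 0,"z": 0,"rx": 0,"ry": 0,"rz": 0,"grip": 0.2},
    {"x": 0,"y": 0,"z": 0,"rx": 0,"ry": 0,"rz": 0,"grip": 0.1},
    {"x": 0,"y": 0,"z": 0,"rx": 0,"ry": 0,"rz": 0,"grip": 0},
    {"x": 0,"y": 0,"z": 0,"rx": 0,"ry": 0,"rz": 0,"grip": 0}
  ]
}}

```text
clock: 5.95
ee_pos: [0.5378, -0.4018, 0.1245]
eef_rot: [3.139, 0.001, 1.63]
ft_force: [0.7, 1.7, 7.1]
width: 0.0277
grasp_force: 39.5
```

```bash
python3 - <<'E'
from h import *
go((.5355,-.4025,.12))
p,d=vision.read_camera("side");cv2.imwrite("pics/g2.png",cv2.resize(p[160:350,280:480,::-1],(800,600),interpolation=cv2.INTER_CUBIC))
E
```

```text
rz -0.00 x -0.023 y -0.094 z 0.178 at [ 0.5378 -0.4018  0.1245] rpy [3.139e+00 1.000e-03 1.630e+00] w 0.028 F 39.5 ft [0.7 1.7 7.1] t 6.0 q7 1.07
```

View pics/g2.png

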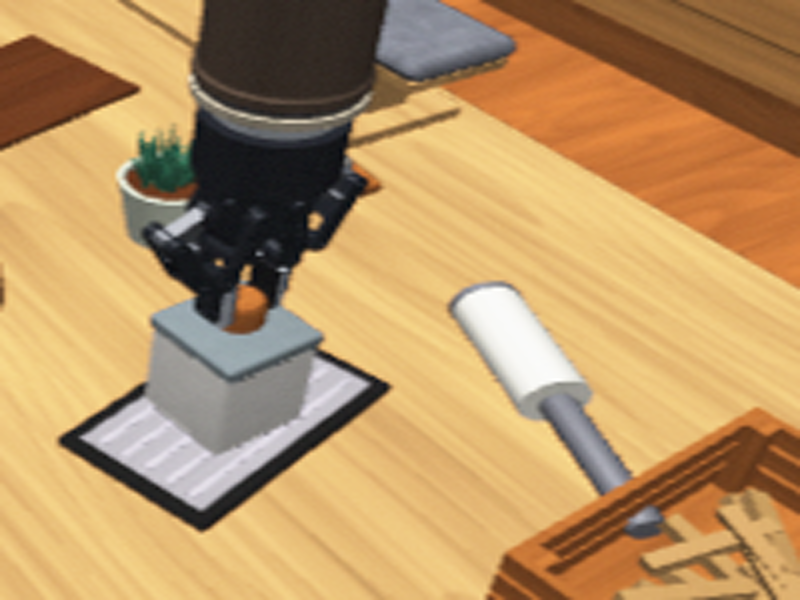

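The picture shows the jaws round the knob with the tin upright on the rest; the tips reach about 26 mm ahead when closed. Lift and park on the board.

{"method": "servo_tool", "body": {
  "plan": [
    {"x": 0,"y": 0,"z": -0.3,"rx": 0,"ry": 0,"rz": 0,"grip": 0},
    {"x": 0,"y": 0,"z": -0.6,"rx": 0,"ry": 0,"rz": 0,"grip": 0},
    {"x": 0,"y": 0,"z": -0.8,"rx": 0,"ry": 0,"rz": 0,"grip": 0},
    {"x": 0,"y": 0,"z": -0.8,"rx": 0,"ry": 0,"rz": 0,"grip": 0},
    {"x": 0,"y": 0,"z": -0.8,"rx": 0,"ry": 0,"rz": 0,"grip": 0},
    {"x": 0,"y": 0,"z": -0.8,"rx": 0,"ry": 0,"rz": 0,"grip": 0},
    {"x": 0,"y": 0,"z": -0.8,"rx": 0,"ry": 0,"rz": 0,"grip": 0},
    {"x": 0,"y": 0,"z": -0.8,"rx": 0,"ry": 0,"rz": 0,"grip": 0},
    {"x": 0,"y": 0,"z": -0.3,"rx": 0,"ry": 0,"rz": 0,"grip": 0}
  ]
}}

```text
clock: 6.75
ee_pos: [0.5369, -0.4021, 0.2759]
eef_rot: [3.139, 0.002, 1.629]
ft_force: [-0.1, -1.3, -2.6]
width: 0.0278
grasp_force: 40.0
```

```bash
python3 - <<'E'
from h import *
go((.635,.012,.13))
E
```

```text
rz -0.00 x 16.306 y 4.882 z 5.835 at [ 0.5369 -0.4021  0.2759] rpy [3.139e+00 2.000e-03 1.629e+00] w 0.028 F 40.0 ft [-0.1 -1.3 -2.6] t 6.8 q7 0.98
```

{"method": "servo_tool", "body": {
  "plan": [
    {"x": 0.5,"y": 0.15,"z": 0,"rx": 0,"ry": 0,"rz": 0,"grip": 0},
    {"x": 0.93,"y": 0.279,"z": 0,"rx": 0,"ry": 0,"rz": 0,"grip": 0},
    {"x": 0.93,"y": 0.279,"z": 0,"rx": 0,"ry": 0,"rz": 0,"grip": 0},
    {"x": 0.93,"y": 0.279,"z": 0,"rx": 0,"ry": 0,"rz": 0,"grip": 0},
    {"x": 0.93,"y": 0.279,"z": 0,"rx": 0,"ry": 0,"rz": 0,"grip": 0},
    {"x": 0.93,"y": 0.279,"z": 0,"rx": 0,"ry": 0,"rz": 0,"grip": 0},
    {"x": 0.93,"y": 0.279,"z": 0,"rx": 0,"ry": 0,"rz": 0,"grip": 0},
    {"x": 0.93,"y": 0.279,"z": 0,"rx": 0,"ry": 0,"rz": 0,"grip": 0},
    {"x": 0.93,"y": 0.279,"z": 0,"rx": 0,"ry": 0,"rz": 0,"grip": 0},
    {"x": 0.93,"y": 0.279,"z": 0,"rx": 0,"ry": 0,"rz": 0,"grip": 0},
    {"x": 0.93,"y": 0.279,"z": 0,"rx": 0,"ry": 0,"rz": 0,"grip": 0},
    {"x": 0.93,"y": 0.279,"z": 0,"rx": 0,"ry": 0,"rz": 0,"grip": 0},
    {"x": 0.93,"y": 0.279,"z": 0,"rx": 0,"ry": 0,"rz": 0,"grip": 0},
    {"x": 0.93,"y": 0.279,"z": 0,"rx": 0,"ry": 0,"rz": 0,"grip": 0},
    {"x": 0.93,"y": 0.279,"z": 0,"rx": 0,"ry": 0,"rz": 0,"grip": 0},
    {"x": 0.93,"y": 0.279,"z": 0,"rx": 0,"ry": 0,"rz": 0,"grip": 0},
    {"x": 0.93,"y": 0.279,"z": 0,"rx": 0,"ry": 0,"rz": 0,"grip": 0},
    {"x": 0.93,"y": 0.279,"z": 0,"rx": 0,"ry": 0,"rz": 0,"grip": 0},
    {"x": 0,"y": 0,"z": 0,"rx": 0,"ry": 0,"rz": 0,"grip": 0}
  ]
}}

```text
clock: 8.33
ee_pos: [0.635, 0.0213, 0.2705]
eef_rot: [-3.139, -0.004, 1.638]
ft_force: [0.2, 4.4, -4.8]
width: 0.0279
grasp_force: 40.0
```

{"method": "servo_tool", "body": {
  "plan": [
    {"x": 0,"y": 0,"z": 0.5,"rx": 0,"ry": 0,"rz": 0,"grip": 0},
    {"x": 0,"y": 0,"z": 0.8,"rx": 0,"ry": 0,"rz": 0,"grip": 0},
    {"x": 0,"y": 0,"z": 0.8,"rx": 0,"ry": 0,"rz": 0,"grip": 0},
    {"x": 0,"y": 0,"z": 0.8,"rx": 0,"ry": 0,"rz": 0,"grip": 0},
    {"x": 0,"y": 0,"z": 0.8,"rx": 0,"ry": 0,"rz": 0,"grip": 0},
    {"x": 0,"y": 0,"z": 0.8,"rx": 0,"ry": 0,"rz": 0,"grip": 0},
    {"x": 0,"y": 0,"z": 0.5,"rx": 0,"ry": 0,"rz": 0,"grip": 0},
    {"x": 0,"y": 0,"z": 0.4,"rx": 0,"ry": 0,"rz": 0,"grip": 0},
    {"x": 0,"y": 0,"z": 0.2,"rx": 0,"ry": 0,"rz": 0,"grip": 0},
    {"x": 0,"y": 0,"z": 0,"rx": 0,"ry": 0,"rz": 0,"grip": 0},
    {"x": 0,"y": 0,"z": 0,"rx": 0,"ry": 0,"rz": 0,"grip": 0}
  ]
}}

```text
clock: 9.25
ee_pos: [0.6353, 0.0127, 0.1332]
eef_rot: [3.141, 0.0, 1.629]
ft_force: [0.5, 0.3, -3.7]
width: 0.0277
grasp_force: 40.0
```

{"method": "servo_tool", "body": {
  "plan": [
    {"x": 0,"y": 0,"z": 0.1,"rx": 0,"ry": 0,"rz": 0,"grip": 0},
    {"x": 0,"y": 0,"z": 0.1,"rx": 0,"ry": 0,"rz": 0,"grip": 0},
    {"x": 0,"y": 0,"z": 0.06,"rx": 0,"ry": 0,"rz": 0,"grip": 0},
    {"x": 0,"y": 0,"z": 0.06,"rx": 0,"ry": 0,"rz": 0,"grip": 0},
    {"x": 0,"y": 0,"z": 0,"rx": 0,"ry": 0,"rz": 0,"grip": 0},
    {"x": 0,"y": 0,"z": 0,"rx": 0,"ry": 0,"rz": 0,"grip": 0}
  ]
}}

```text
clock: 9.75
ee_pos: [0.635, 0.013, 0.1249]
eef_rot: [3.141, -0.0, 1.63]
ft_force: [0.3, 0.0, -4.3]
width: 0.0275
grasp_force: 40.0
```

{"method": "servo_tool", "body": {
  "plan": [
    {"x": 0,"y": 0,"z": 0.05,"rx": 0,"ry": 0,"rz": 0,"grip": 0},
    {"x": 0,"y": 0,"z": 0.05,"rx": 0,"ry": 0,"rz": 0,"grip": 0},
    {"x": 0,"y": 0,"z": 0,"rx": 0,"ry": 0,"rz": 0,"grip": 0},
    {"x": 0,"y": 0,"z": 0,"rx": 0,"ry": 0,"rz": 0,"grip": 0}
  ]
}}

```text
clock: 10.08
ee_pos: [0.6355, 0.0131, 0.1244]
eef_rot: [3.14, -0.001, 1.63]
ft_force: [-6.3, 2.4, 16.4]
width: 0.0279
grasp_force: 41.9
```

{"method": "servo_tool", "body": {
  "plan": [
    {"x": 0,"y": 0,"z": 0,"rx": 0,"ry": 0,"rz": 0,"grip": 0.4},
    {"x": 0,"y": 0,"z": 0,"rx": 0,"ry": 0,"rz": 0,"grip": 0.7},
    {"x": 0,"y": 0,"z": 0,"rx": 0,"ry": 0,"rz": 0,"grip": 1},
    {"x": 0,"y": 0,"z": 0,"rx": 0,"ry": 0,"rz": 0,"grip": 1},
    {"x": 0,"y": 0,"z": -0.5,"rx": 0,"ry": 0,"rz": 0,"grip": 1},
    {"x": 0,"y": 0,"z": -0.9,"rx": 0,"ry": 0,"rz": 0,"grip": 1},
    {"x": 0,"y": 0,"z": -0.9,"rx": 0,"ry": 0,"rz": 0,"grip": 1},
    {"x": 0,"y": 0,"z": -0.9,"rx": 0,"ry": 0,"rz": 0,"grip": 1},
    {"x": 0,"y": 0,"z": -0.9,"rx": 0,"ry": 0,"rz": 0,"grip": 1}
  ]
}}

```text
clock: 10.83
ee_pos: [0.635, 0.0126, 0.2268]
eef_rot: [3.141, 0.0, 1.629]
ft_force: [0.5, -0.5, 0.1]
width: 0.0854
grasp_force: 0.0
```

{"method": "servo_tool", "body": {
  "plan": [
    {"x": 0,"y": 0,"z": 0,"rx": 0,"ry": 0,"rz": 0.99,"grip": 1},
    {"x": 0,"y": 0,"z": 0,"rx": 0,"ry": 0,"rz": 0.99,"grip": 1},
    {"x": 0,"y": 0,"z": 0,"rx": 0,"ry": 0,"rz": 0.99,"grip": 1},
    {"x": 0,"y": 0,"z": 0,"rx": 0,"ry": 0,"rz": 0.99,"grip": 1},
    {"x": 0,"y": 0,"z": 0,"rx": 0,"ry": 0,"rz": 0.99,"grip": 1},
    {"x": 0,"y": 0,"z": 0,"rx": 0,"ry": 0,"rz": 0.99,"grip": 1},
    {"x": 0,"y": 0,"z": 0,"rx": 0,"ry": 0,"rz": 0.99,"grip": 1},
    {"x": 0,"y": 0,"z": 0,"rx": 0,"ry": 0,"rz": 0.99,"grip": 1},
    {"x": 0,"y": 0,"z": 0,"rx": 0,"ry": 0,"rz": 0.99,"grip": 1},
    {"x": 0,"y": 0,"z": 0,"rx": 0,"ry": 0,"rz": 0.99,"grip": 1},
    {"x": 0,"y": 0,"z": 0,"rx": 0,"ry": 0,"rz": 0.99,"grip": 1},
    {"x": 0,"y": 0,"z": 0,"rx": 0,"ry": 0,"rz": 0.99,"grip": 1},
    {"x": 0,"y": 0,"z": 0,"rx": 0,"ry": 0,"rz": 0.99,"grip": 1},
    {"x": 0,"y": 0,"z": 0,"rx": 0,"ry": 0,"rz": 0.99,"grip": 1},
    {"x": 0,"y": 0,"z": 0,"rx": 0,"ry": 0,"rz": 0.99,"grip": 1},
    {"x": 0,"y": 0,"z": 0,"rx": 0,"ry": 0,"rz": 0.96,"grip": 1}
  ]
}}

```text
clock: 12.17
ee_pos: [0.6351, 0.013, 0.2257]
eef_rot: [-3.141, -0.0, 0.044]
ft_force: [0.3, -0.3, 0.4]
width: 0.0854
grasp_force: 0.0
```

```bash
python3 - <<'E'
from h import *
go((.416,.178,.104),np.radians(2.8))
E
```

```text
rz -0.05 x -8.430 y -7.019 z 4.867 at [0.6351 0.013  0.2257] rpy [-3.141 -0.     0.044] w 0.085 F 0.0 ft [ 0.3 -0.3  0.4] t 12.2 q7 -0.99
```

{"method": "servo_tool", "body": {
  "plan": [
    {"x": -0.843,"y": -0.702,"z": 0,"rx": 0,"ry": 0,"rz": -0.05,"grip": 1},
    {"x": -0.843,"y": -0.702,"z": 0,"rx": 0,"ry": 0,"rz": 0,"grip": 1},
    {"x": -0.843,"y": -0.702,"z": 0,"rx": 0,"ry": 0,"rz": 0,"grip": 1},
    {"x": -0.843,"y": -0.702,"z": 0,"rx": 0,"ry": 0,"rz": 0,"grip": 1},
    {"x": -0.843,"y": -0.702,"z": 0,"rx": 0,"ry": 0,"rz": 0,"grip": 1},
    {"x": -0.843,"y": -0.702,"z": 0,"rx": 0,"ry": 0,"rz": 0,"grip": 1},
    {"x": -0.843,"y": -0.702,"z": 0,"rx": 0,"ry": 0,"rz": 0,"grip": 1},
    {"x": -0.843,"y": -0.702,"z": 0,"rx": 0,"ry": 0,"rz": 0,"grip": 1},
    {"x": -0.843,"y": -0.702,"z": 0,"rx": 0,"ry": 0,"rz": 0,"grip": 1},
    {"x": -0.843,"y": -0.702,"z": 0,"rx": 0,"ry": 0,"rz": 0,"grip": 1},
    {"x": 0,"y": 0,"z": 0,"rx": 0,"ry": 0,"rz": 0,"grip": 1},
    {"x": 0,"y": 0,"z": 0,"rx": 0,"ry": 0,"rz": 0,"grip": 0.8}
  ]
}}

```text
clock: 13.17
ee_pos: [0.4143, 0.1785, 0.2254]
eef_rot: [-3.139, 0.001, 0.057]
ft_force: [0.9, -0.4, 0.6]
width: 0.0755
grasp_force: 0.0
```

{"method": "servo_tool", "body": {
  "plan": [
    {"x": 0,"y": 0,"z": 0.6,"rx": 0,"ry": 0,"rz": 0,"grip": 0.8},
    {"x": 0,"y": 0,"z": 0.8,"rx": 0,"ry": 0,"rz": 0,"grip": 0.8},
    {"x": 0,"y": 0,"z": 0.8,"rx": 0,"ry": 0,"rz": 0,"grip": 0.8},
    {"x": 0,"y": 0,"z": 0.8,"rx": 0,"ry": 0,"rz": 0,"grip": 0.8},
    {"x": 0,"y": 0,"z": 0.8,"rx": 0,"ry": 0,"rz": 0,"grip": 0.8},
    {"x": 0,"y": 0,"z": 0.6,"rx": 0,"ry": 0,"rz": 0,"grip": 0.8},
    {"x": 0,"y": 0,"z": 0.4,"rx": 0,"ry": 0,"rz": 0,"grip": 0.8},
    {"x": 0,"y": 0,"z": 0.06,"rx": 0,"ry": 0,"rz": 0,"grip": 0.8},
    {"x": 0,"y": 0,"z": 0,"rx": 0,"ry": 0,"rz": 0,"grip": 0.8},
    {"x": 0,"y": 0,"z": 0,"rx": 0,"ry": 0,"rz": 0,"grip": 0.6}
  ]
}}

```text
clock: 14.0
ee_pos: [0.4161, 0.1767, 0.104]
eef_rot: [-3.141, -0.001, 0.053]
ft_force: [-0.3, 0.6, 0.3]
width: 0.0577
grasp_force: 0.0
```

```bash
python3 - <<'E'
from h import *
go((.416,.178,.104),np.radians(2.8))
p,d=vision.read_camera("side");cv2.imwrite("pics/g3.png",cv2.resize(p[110:240,140:300,::-1],(738,600),interpolation=cv2.INTER_CUBIC))
E
```

```text
rz 0.04 x -0.003 y -0.053 z 0.001 at [0.4161 0.1767 0.104 ] rpy [-3.141e+00 -1.000e-03  5.300e-02] w 0.058 F 0.0 ft [-0.3  0.6  0.3] t 14.0 q7 -1.31
```

View pics/g3.png

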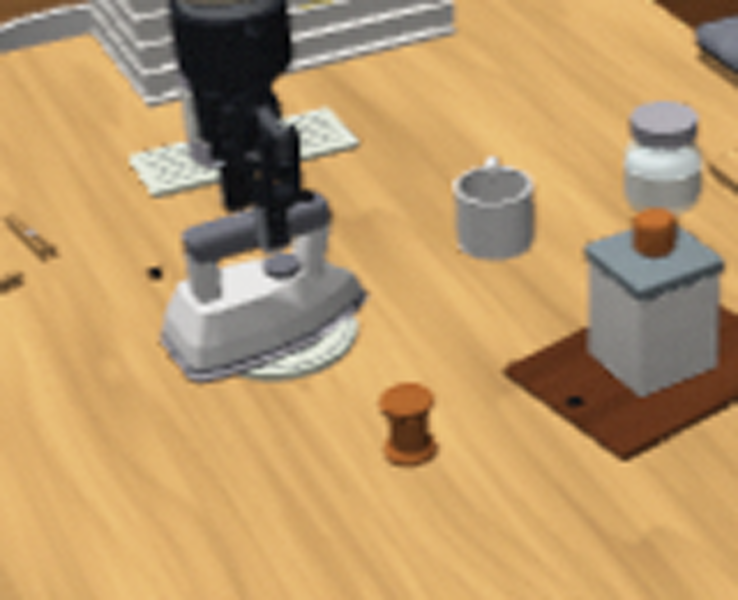

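Fingers straddle the handle at (270,215) just forward of its middle; tin is parked upright on the board. Grip and lift.

{"method": "servo_tool", "body": {
  "plan": [
    {"x": 0,"y": 0,"z": 0,"rx": 0,"ry": 0,"rz": 0,"grip": 0.45},
    {"x": 0,"y": 0,"z": 0,"rx": 0,"ry": 0,"rz": 0,"grip": 0.35},
    {"x": 0,"y": 0,"z": 0,"rx": 0,"ry": 0,"rz": 0,"grip": 0.25},
    {"x": 0,"y": 0,"z": 0,"rx": 0,"ry": 0,"rz": 0,"grip": 0.1},
    {"x": 0,"y": 0,"z": 0,"rx": 0,"ry": 0,"rz": 0,"grip": 0},
    {"x": 0,"y": 0,"z": 0,"rx": 0,"ry": 0,"rz": 0,"grip": 0},
    {"x": 0,"y": 0,"z": 0,"rx": 0,"ry": 0,"rz": 0,"grip": 0},
    {"x": 0,"y": 0,"z": 0,"rx": 0,"ry": 0,"rz": 0,"grip": 0}
  ],
  "force": 90
}}

```text
clock: 14.72
ee_pos: [0.4156, 0.1779, 0.1041]
eef_rot: [-3.14, -0.001, 0.055]
ft_force: [-2.9, 3.2, 9.2]
width: 0.0242
grasp_force: 88.1
```

{"method": "servo_tool", "body": {
  "plan": [
    {"x": 0,"y": 0,"z": -0.3,"rx": 0,"ry": 0,"rz": 0,"grip": 0},
    {"x": 0,"y": 0,"z": -0.6,"rx": 0,"ry": 0,"rz": 0,"grip": 0},
    {"x": 0,"y": 0,"z": -0.8,"rx": 0,"ry": 0,"rz": 0,"grip": 0},
    {"x": 0,"y": 0,"z": -0.8,"rx": 0,"ry": 0,"rz": 0,"grip": 0},
    {"x": 0,"y": 0,"z": -0.8,"rx": 0,"ry": 0,"rz": 0,"grip": 0},
    {"x": 0,"y": 0,"z": -0.8,"rx": 0,"ry": 0,"rz": 0,"grip": 0},
    {"x": 0,"y": 0,"z": -0.8,"rx": 0,"ry": 0,"rz": 0,"grip": 0},
    {"x": 0,"y": 0,"z": -0.8,"rx": 0,"ry": 0,"rz": 0,"grip": 0},
    {"x": 0,"y": 0,"z": -0.3,"rx": 0,"ry": 0,"rz": 0,"grip": 0},
    {"x": 0,"y": 0,"z": 0,"rx": 0,"ry": 0,"rz": 0,"grip": 0}
  ]
}}

```text
clock: 15.55
ee_pos: [0.4155, 0.1772, 0.2544]
eef_rot: [-3.139, -0.001, 0.054]
ft_force: [0.7, -0.7, -7.4]
width: 0.0238
grasp_force: 90.3
```

```bash
python3 - <<'E'
from h import *
go((.538,-.404,.11),np.radians(15.4))
p,d=vision.read_camera("top");np.savez("top2.npz",p=p,d=d)
# empty stands now visible
for k,(L,W,z,g) in dict(rest=(.182,.107,.008,(.538,-.404,.27)),round=(.11,None,.008,(.421,.177,0))).items():
    q,s=fit("top",p,L,W,z,g);print(k,(q[:2]*1000).round(1),"yaw %.1f s %.1f"%(np.degrees(q[2]),s))
p,d=vision.read_camera("side");q,s=fit("side",p,.182,.107,.008,(.536,-.406,.27));print("side",q.round(4),s)
q,s=fit("side",p,.11,None,.008,(.419,.175,0));print("side",q.round(4),s)
cv2.imwrite("pics/g4.png",cv2.resize(p[60:240,140:360,::-1],(733,600),interpolation=cv2.INTER_CUBIC))
E
```

```text
rz -2.15 x -1.448 y 23.715 z 5.774 at [0.4155 0.1772 0.2544] rpy [-3.139e+00 -1.000e-03  5.400e-02] w 0.024 F 90.3 ft [ 0.7 -0.7 -7.4] t 15.6 q7 -1.65
rest [ 538.6 -403.4] yaw 15.7 s 48.5
round [417.6 181.8] yaw -2.7 s 16.2
side [ 0.5366 -0.4072  0.268 ] 60.0
side [ 0.4209  0.1776 -0.0498] 26.341413497924805
```

View pics/g4.png

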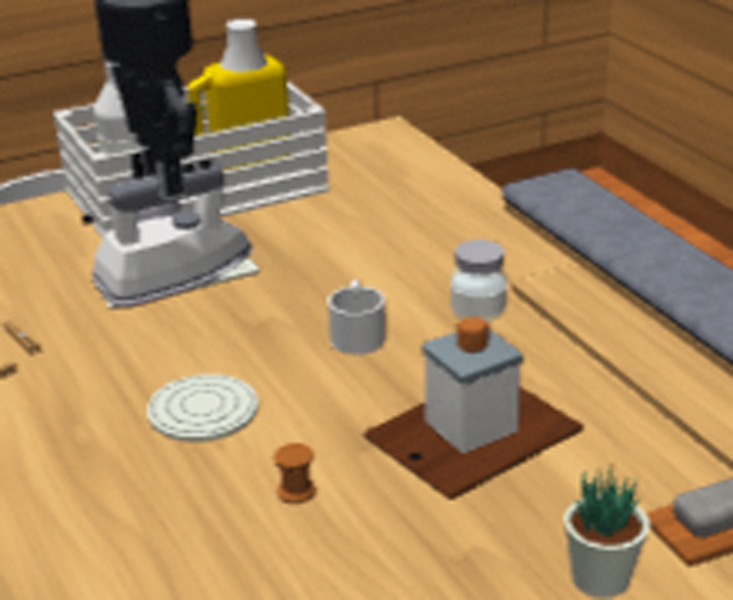

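Iron hangs level at (170,240); rest and round mat are free. Carry the iron to the rest.

{"method": "servo_tool", "body": {
  "plan": [
    {"x": 0,"y": 0,"z": 0,"rx": 0,"ry": 0,"rz": -0.5,"grip": 0},
    {"x": 0,"y": 0,"z": 0,"rx": 0,"ry": 0,"rz": -0.6,"grip": 0},
    {"x": 0,"y": 0,"z": 0,"rx": 0,"ry": 0,"rz": -0.6,"grip": 0},
    {"x": 0,"y": 0,"z": 0,"rx": 0,"ry": 0,"rz": -0.45,"grip": 0},
    {"x": -0.03,"y": 0.4,"z": 0,"rx": 0,"ry": 0,"rz": 0,"grip": 0},
    {"x": -0.05,"y": 0.7,"z": 0,"rx": 0,"ry": 0,"rz": 0,"grip": 0},
    {"x": -0.06,"y": 0.95,"z": 0,"rx": 0,"ry": 0,"rz": 0,"grip": 0},
    {"x": -0.06,"y": 0.95,"z": 0,"rx": 0,"ry": 0,"rz": 0,"grip": 0},
    {"x": -0.06,"y": 0.95,"z": 0,"rx": 0,"ry": 0,"rz": 0,"grip": 0},
    {"x": -0.06,"y": 0.95,"z": 0,"rx": 0,"ry": 0,"rz": 0,"grip": 0},
    {"x": -0.06,"y": 0.95,"z": 0,"rx": 0,"ry": 0,"rz": 0,"grip": 0},
    {"x": -0.06,"y": 0.95,"z": 0,"rx": 0,"ry": 0,"rz": 0,"grip": 0},
    {"x": -0.06,"y": 0.95,"z": 0,"rx": 0,"ry": 0,"rz": 0,"grip": 0},
    {"x": -0.06,"y": 0.95,"z": 0,"rx": 0,"ry": 0,"rz": 0,"grip": 0}
  ]
}}

```text
clock: 16.82
ee_pos: [0.4585, -0.0381, 0.2522]
eef_rot: [-3.141, 0.002, 0.267]
ft_force: [0.7, 0.6, -7.6]
width: 0.0235
grasp_force: 90.3
```

{"method": "servo_tool", "body": {
  "plan": [
    {"x": -0.06,"y": 0.95,"z": 0,"rx": 0,"ry": 0,"rz": 0,"grip": 0},
    {"x": -0.06,"y": 0.95,"z": 0,"rx": 0,"ry": 0,"rz": 0,"grip": 0},
    {"x": -0.06,"y": 0.95,"z": 0,"rx": 0,"ry": 0,"rz": 0,"grip": 0},
    {"x": -0.06,"y": 0.95,"z": 0,"rx": 0,"ry": 0,"rz": 0,"grip": 0},
    {"x": -0.06,"y": 0.95,"z": 0,"rx": 0,"ry": 0,"rz": 0,"grip": 0},
    {"x": -0.06,"y": 0.95,"z": 0,"rx": 0,"ry": 0,"rz": 0,"grip": 0},
    {"x": -0.06,"y": 0.95,"z": 0,"rx": 0,"ry": 0,"rz": 0,"grip": 0},
    {"x": -0.06,"y": 0.95,"z": 0,"rx": 0,"ry": 0,"rz": 0,"grip": 0},
    {"x": -0.06,"y": 0.95,"z": 0,"rx": 0,"ry": 0,"rz": 0,"grip": 0},
    {"x": -0.06,"y": 0.95,"z": 0,"rx": 0,"ry": 0,"rz": 0,"grip": 0},
    {"x": -0.06,"y": 0.95,"z": 0,"rx": 0,"ry": 0,"rz": 0,"grip": 0},
    {"x": -0.06,"y": 0.95,"z": 0,"rx": 0,"ry": 0,"rz": 0,"grip": 0},
    {"x": -0.06,"y": 0.95,"z": 0,"rx": 0,"ry": 0,"rz": 0,"grip": 0},
    {"x": -0.06,"y": 0.95,"z": 0,"rx": 0,"ry": 0,"rz": 0,"grip": 0},
    {"x": -0.06,"y": 0.7,"z": 0,"rx": 0,"ry": 0,"rz": 0,"grip": 0},
    {"x": 0,"y": 0,"z": 0,"rx": 0,"ry": 0,"rz": 0,"grip": 0},
    {"x": 0,"y": 0,"z": 0,"rx": 0,"ry": 0,"rz": 0,"grip": 0}
  ]
}}

```text
clock: 18.23
ee_pos: [0.529, -0.3814, 0.2512]
eef_rot: [-3.14, 0.003, 0.265]
ft_force: [-1.4, 0.0, -7.5]
width: 0.0236
grasp_force: 90.6
```

{"method": "servo_tool", "body": {
  "plan": [
    {"x": 0,"y": 0,"z": 0.5,"rx": 0,"ry": 0,"rz": 0,"grip": 0},
    {"x": 0,"y": 0,"z": 0.8,"rx": 0,"ry": 0,"rz": 0,"grip": 0},
    {"x": 0,"y": 0,"z": 0.8,"rx": 0,"ry": 0,"rz": 0,"grip": 0},
    {"x": 0,"y": 0,"z": 0.8,"rx": 0,"ry": 0,"rz": 0,"grip": 0},
    {"x": 0,"y": 0,"z": 0.8,"rx": 0,"ry": 0,"rz": 0,"grip": 0},
    {"x": 0,"y": 0,"z": 0.8,"rx": 0,"ry": 0,"rz": 0,"grip": 0},
    {"x": 0,"y": 0,"z": 0.5,"rx": 0,"ry": 0,"rz": 0,"grip": 0},
    {"x": 0,"y": 0,"z": 0.3,"rx": 0,"ry": 0,"rz": 0,"grip": 0},
    {"x": 0,"y": 0,"z": 0,"rx": 0,"ry": 0,"rz": 0,"grip": 0},
    {"x": 0,"y": 0,"z": 0,"rx": 0,"ry": 0,"rz": 0,"grip": 0}
  ]
}}

```text
clock: 19.07
ee_pos: [0.5307, -0.3797, 0.1209]
eef_rot: [-3.142, 0.0, 0.269]
ft_force: [1.3, -0.5, -7.6]
width: 0.0239
grasp_force: 90.6
```

```bash
python3 - <<'E'
from h import *
go((.538,-.4045,.105),np.radians(15.5))
E
```

```text
rz -0.02 x 0.017 y 1.032 z 0.635 at [ 0.5307 -0.3797  0.1209] rpy [-3.142  0.     0.269] w 0.024 F 90.6 ft [ 1.3 -0.5 -7.6] t 19.1 q7 -0.21
```

{"method": "servo_tool", "body": {
  "plan": [
    {"x": 0,"y": 0.5,"z": 0,"rx": 0,"ry": 0,"rz": 0,"grip": 0},
    {"x": 0.02,"y": 0.53,"z": 0,"rx": 0,"ry": 0,"rz": -0.02,"grip": 0},
    {"x": 0,"y": 0,"z": 0.2,"rx": 0,"ry": 0,"rz": 0,"grip": 0},
    {"x": 0,"y": 0,"z": 0.2,"rx": 0,"ry": 0,"rz": 0,"grip": 0},
    {"x": 0,"y": 0,"z": 0.1,"rx": 0,"ry": 0,"rz": 0,"grip": 0},
    {"x": 0,"y": 0,"z": 0.1,"rx": 0,"ry": 0,"rz": 0,"grip": 0},
    {"x": 0,"y": 0,"z": 0,"rx": 0,"ry": 0,"rz": 0,"grip": 0},
    {"x": 0,"y": 0,"z": 0,"rx": 0,"ry": 0,"rz": 0,"grip": 0}
  ]
}}

```text
clock: 19.73
ee_pos: [0.538, -0.404, 0.1058]
eef_rot: [-3.141, -0.0, 0.271]
ft_force: [0.1, 0.4, -7.2]
width: 0.0238
grasp_force: 90.7
```

{"method": "servo_tool", "body": {
  "plan": [
    {"x": 0,"y": 0,"z": 0.05,"rx": 0,"ry": 0,"rz": 0,"grip": 0},
    {"x": 0,"y": 0,"z": 0.03,"rx": 0,"ry": 0,"rz": 0,"grip": 0},
    {"x": 0,"y": 0,"z": 0,"rx": 0,"ry": 0,"rz": 0,"grip": 0},
    {"x": 0,"y": 0,"z": 0,"rx": 0,"ry": 0,"rz": 0,"grip": 0}
  ]
}}

```text
clock: 20.07
ee_pos: [0.5381, -0.4045, 0.1043]
eef_rot: [3.142, -0.001, 0.271]
ft_force: [-1.2, 2.7, -1.1]
width: 0.0234
grasp_force: 91.6
```

{"method": "servo_tool", "body": {
  "plan": [
    {"x": 0,"y": 0,"z": 0.02,"rx": 0,"ry": 0,"rz": 0,"grip": 0},
    {"x": 0,"y": 0,"z": 0,"rx": 0,"ry": 0,"rz": 0,"grip": 0.35},
    {"x": 0,"y": 0,"z": 0,"rx": 0,"ry": 0,"rz": 0,"grip": 0.6},
    {"x": 0,"y": 0,"z": 0,"rx": 0,"ry": 0,"rz": 0,"grip": 0.9},
    {"x": 0,"y": 0,"z": 0,"rx": 0,"ry": 0,"rz": 0,"grip": 0.9},
    {"x": 0,"y": 0,"z": -0.5,"rx": 0,"ry": 0,"rz": 0,"grip": 0.9},
    {"x": 0,"y": 0,"z": -1,"rx": 0,"ry": 0,"rz": 0,"grip": 0.9},
    {"x": 0,"y": 0,"z": -1,"rx": 0,"ry": 0,"rz": 0,"grip": 0.9},
    {"x": 0,"y": 0,"z": -1,"rx": 0,"ry": 0,"rz": 0,"grip": 0.9},
    {"x": 0,"y": 0,"z": -1,"rx": 0,"ry": 0,"rz": 0,"grip": 0.9},
    {"x": 0,"y": 0,"z": -1,"rx": 0,"ry": 0,"rz": 0,"grip": 0.9}
  ]
}}

```text
clock: 20.98
ee_pos: [0.5377, -0.4048, 0.2432]
eef_rot: [3.141, -0.0, 0.27]
ft_force: [0.4, -0.4, -0.8]
width: 0.0764
grasp_force: 0.0
```

{"method": "servo_tool", "body": {
  "plan": [
    {"x": 0,"y": -0.9,"z": 0,"rx": 0,"ry": 0,"rz": -1,"grip": 0.9},
    {"x": 0,"y": -0.9,"z": 0,"rx": 0,"ry": 0,"rz": -1,"grip": 0.9},
    {"x": 0,"y": -0.9,"z": 0,"rx": 0,"ry": 0,"rz": -1,"grip": 0.9},
    {"x": 0,"y": -0.9,"z": 0,"rx": 0,"ry": 0,"rz": -1,"grip": 0.9},
    {"x": 0,"y": -0.9,"z": 0,"rx": 0,"ry": 0,"rz": -1,"grip": 0.9},
    {"x": 0,"y": -0.9,"z": 0,"rx": 0,"ry": 0,"rz": -1,"grip": 0.9},
    {"x": 0,"y": -0.9,"z": 0,"rx": 0,"ry": 0,"rz": -1,"grip": 0.9}
  ]
}}

```text
clock: 21.57
ee_pos: [0.4542, -0.2739, 0.2416]
eef_rot: [3.141, -0.0, 0.976]
ft_force: [0.6, -0.1, -0.2]
width: 0.0767
grasp_force: 0.0
```

```bash
python3 - <<'E'
from h import *
go((.476,.442,.245),1.6)
ims=[]
for n in("top","side"):
    p,d=vision.read_camera(n);np.savez(n+"3.npz",p=p,d=d)
    w=cloud(n,d)
    m=(abs(w[...,0]-.538)<.09)&(abs(w[...,1]+.404)<.09)&(w[...,2]>.085)&(w[...,2]<.115)
    r=cv2.minAreaRect((w[m][:,:2]*1000).astype(np.float32));print(n,m.sum(),w[m].mean(0).round(4),r)
    ims+=[rect(n,p,(.538,-.404),.012,.13,400),rect(n,p,(.419,.178),.008,.13,400)] if n=="top" else [rect(n,p,(.538,-.404),.012,.13,400)]
q,s=fit("top",np.load("top3.npz")["p"],.11,None,.008,(.42,.178,0));print(q,s)
q,s=fit("top",np.load("top3.npz")["p"],.182,.107,.008,(.538,-.404,.27));print(q,s)
cv2.imwrite("pics/g5.png",np.hstack(ims[:1]+ims[2:])[:,:,::-1])
E
```

```text
rz -6.24 x 28.597 y 1.708 z -0.136 at [ 0.4542 -0.2739  0.2416] rpy [ 3.141 -0.     0.976] w 0.077 F 0.0 ft [ 0.6 -0.1 -0.2] t 21.6 q7 0.17
top 53 [ 0.5762 -0.387   0.1031] ((576.7325439453125, -385.9875183105469), (20.122173309326172, 31.379823684692383), 49.33692169189453)
side 544 [ 0.5281 -0.4095  0.1009] ((522.758056640625, -407.878662109375), (132.58197021484375, 26.033472061157227), 15.086250305175781)
[ 0.42159538  0.17891413 -0.04503021] 26.086231231689453
[ 0.53840987 -0.40313023  0.26584152] 22.623149871826172
```

View pics/g5.png

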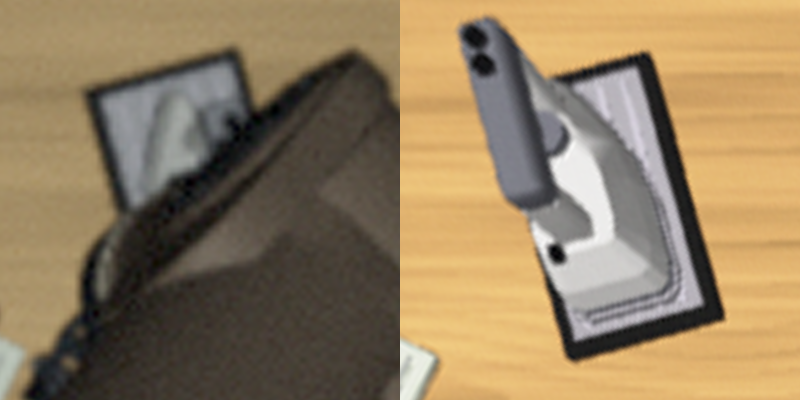

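{"method": "servo_tool", "body": {
  "plan": [
    {"x": 0,"y": 0,"z": 0,"rx": 0,"ry": 0,"rz": -0.9,"grip": 0.9},
    {"x": 0,"y": 0,"z": 0,"rx": 0,"ry": 0,"rz": -0.9,"grip": 0.9},
    {"x": 0,"y": 0,"z": 0,"rx": 0,"ry": 0,"rz": -0.9,"grip": 0.9},
    {"x": 0,"y": 0,"z": 0,"rx": 0,"ry": 0,"rz": -0.9,"grip": 0.9},
    {"x": 0,"y": 0,"z": 0,"rx": 0,"ry": 0,"rz": -0.9,"grip": 0.9},
    {"x": 0,"y": 0,"z": 0,"rx": 0,"ry": 0,"rz": -0.9,"grip": 0.9},
    {"x": 0,"y": 0,"z": 0,"rx": 0,"ry": 0,"rz": -0.84,"grip": 0.9}
  ]
}}

```text
clock: 22.25
ee_pos: [0.4551, -0.2757, 0.2416]
eef_rot: [3.141, 0.001, 1.596]
ft_force: [-0.3, -0.6, 0.5]
width: 0.0771
grasp_force: 0.0
```

{"method": "servo_tool", "body": {
  "plan": [
    {"x": 0.97,"y": 0.057,"z": 0,"rx": 0,"ry": 0,"rz": 0,"grip": 0.9},
    {"x": 0.97,"y": 0.057,"z": 0,"rx": 0,"ry": 0,"rz": 0,"grip": 0.9},
    {"x": 0.97,"y": 0.057,"z": 0,"rx": 0,"ry": 0,"rz": 0,"grip": 0.9},
    {"x": 0.97,"y": 0.057,"z": 0,"rx": 0,"ry": 0,"rz": 0,"grip": 0.9},
    {"x": 0.97,"y": 0.057,"z": 0,"rx": 0,"ry": 0,"rz": 0,"grip": 0.9},
    {"x": 0.97,"y": 0.057,"z": 0,"rx": 0,"ry": 0,"rz": 0,"grip": 0.9},
    {"x": 0.97,"y": 0.057,"z": 0,"rx": 0,"ry": 0,"rz": 0,"grip": 0.9},
    {"x": 0.97,"y": 0.057,"z": 0,"rx": 0,"ry": 0,"rz": 0,"grip": 0.9},
    {"x": 0.97,"y": 0.057,"z": 0,"rx": 0,"ry": 0,"rz": 0,"grip": 0.9},
    {"x": 0.97,"y": 0.057,"z": 0,"rx": 0,"ry": 0,"rz": 0,"grip": 0.9},
    {"x": 0.97,"y": 0.057,"z": 0,"rx": 0,"ry": 0,"rz": 0,"grip": 0.9},
    {"x": 0.97,"y": 0.057,"z": 0,"rx": 0,"ry": 0,"rz": 0,"grip": 0.9},
    {"x": 0.97,"y": 0.057,"z": 0,"rx": 0,"ry": 0,"rz": 0,"grip": 0.9},
    {"x": 0.97,"y": 0.057,"z": 0,"rx": 0,"ry": 0,"rz": 0,"grip": 0.9},
    {"x": 0.97,"y": 0.057,"z": 0,"rx": 0,"ry": 0,"rz": 0,"grip": 0.9}
  ]
}}

```text
clock: 23.5
ee_pos: [0.4683, 0.0903, 0.2417]
eef_rot: [3.14, -0.0, 1.591]
ft_force: [0.2, -0.3, 0.1]
width: 0.0771
grasp_force: 0.0
```

{"method": "servo_tool", "body": {
  "plan": [
    {"x": 0.97,"y": 0.057,"z": 0,"rx": 0,"ry": 0,"rz": 0,"grip": 0.9},
    {"x": 0.97,"y": 0.057,"z": 0,"rx": 0,"ry": 0,"rz": 0,"grip": 0.9},
    {"x": 0.97,"y": 0.057,"z": 0,"rx": 0,"ry": 0,"rz": 0,"grip": 0.9},
    {"x": 0.97,"y": 0.057,"z": 0,"rx": 0,"ry": 0,"rz": 0,"grip": 0.9},
    {"x": 0.97,"y": 0.057,"z": 0,"rx": 0,"ry": 0,"rz": 0,"grip": 0.9},
    {"x": 0.97,"y": 0.057,"z": 0,"rx": 0,"ry": 0,"rz": 0,"grip": 0.9},
    {"x": 0.97,"y": 0.057,"z": 0,"rx": 0,"ry": 0,"rz": 0,"grip": 0.9},
    {"x": 0.97,"y": 0.057,"z": 0,"rx": 0,"ry": 0,"rz": 0,"grip": 0.9},
    {"x": 0.97,"y": 0.057,"z": 0,"rx": 0,"ry": 0,"rz": 0,"grip": 0.9},
    {"x": 0.97,"y": 0.057,"z": 0,"rx": 0,"ry": 0,"rz": 0,"grip": 0.9},
    {"x": 0.97,"y": 0.057,"z": 0,"rx": 0,"ry": 0,"rz": 0,"grip": 0.9},
    {"x": 0.97,"y": 0.057,"z": 0,"rx": 0,"ry": 0,"rz": 0,"grip": 0.9},
    {"x": 0.97,"y": 0.057,"z": 0,"rx": 0,"ry": 0,"rz": 0,"grip": 0.9},
    {"x": 0.97,"y": 0.057,"z": 0,"rx": 0,"ry": 0,"rz": 0,"grip": 0.9},
    {"x": 0,"y": 0,"z": 0,"rx": 0,"ry": 0,"rz": 0,"grip": 0.9},
    {"x": 0,"y": 0,"z": 0,"rx": 0,"ry": 0,"rz": 0,"grip": 0.9}
  ]
}}

```text
clock: 24.83
ee_pos: [0.4795, 0.4308, 0.2408]
eef_rot: [3.141, 0.0, 1.595]
ft_force: [-0.2, -0.9, -0.5]
width: 0.0769
grasp_force: 0.0
```

```bash
python3 - <<'E'
from h import *
go((.4755,.441,.157))
p,d=vision.read_camera("top");np.savez("top4.npz",p=p,d=d)
w=cloud("top",d)
for k,c,z0,z1,r_ in(("iron handle",(.538,-.404),.095,.115,.09),("iron body",(.538,-.404),.013,.115,.11),("tin",(.635,.012),.09,.11,.06),("brush",(.41,-.216),.035,.06,.1)):
    m=(abs(w[...,0]-c[0])<r_)&(abs(w[...,1]-c[1])<r_)&(w[...,2]>z0)&(w[...,2]<z1)
    r=cv2.minAreaRect((w[m][:,:2]*1000).astype(np.float32));print(k,m.sum(),w[m].mean(0).round(4),np.round(r[0],1),np.round(r[1],1),round(r[2],1))
cv2.imwrite("pics/g6.png",rect("top",p,(.538,-.404),.008,.13,600)[:,:,::-1])
E
```

```text
rz -0.00 x 0.412 y -0.149 z 3.351 at [0.4795 0.4308 0.2408] rpy [3.141 0.    1.595] w 0.077 F 0.0 ft [-0.2 -0.9 -0.5] t 24.8 q7 -0.62
iron handle 263 [ 0.5372 -0.4007  0.1039] [ 538.3 -401.6] [103.3  26.2] 14.7
iron body 870 [ 0.5274 -0.3933  0.0623] [ 539.8 -402.8] [179.8  87.7] 11.8
tin 374 [0.6326 0.0135 0.098 ] [634.3  13.4] [69.3 68.8] 3.7
brush 574 [ 0.409  -0.2146  0.0455] [ 409.5 -215.9] [ 42.5 149.4] 62.4
```

View pics/g6.png

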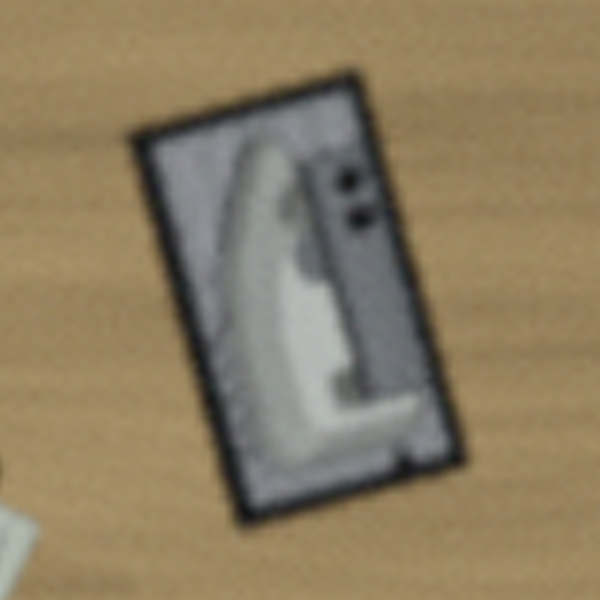

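Handle reads 14.7° and nose/tail gaps to the rest are equal (≈18/17 mm): iron is well centred. Now the bottle by its cap.

{"method": "servo_tool", "body": {
  "plan": [
    {"x": 0.412,"y": -0.149,"z": 0,"rx": 0,"ry": 0,"rz": 0,"grip": 0.9},
    {"x": 0,"y": 0,"z": 0.5,"rx": 0,"ry": 0,"rz": 0,"grip": 0.8},
    {"x": 0,"y": 0,"z": 0.7,"rx": 0,"ry": 0,"rz": 0,"grip": 0.8},
    {"x": 0,"y": 0,"z": 0.7,"rx": 0,"ry": 0,"rz": 0,"grip": 0.8},
    {"x": 0,"y": 0,"z": 0.7,"rx": 0,"ry": 0,"rz": 0,"grip": 0.8},
    {"x": 0,"y": 0,"z": 0.5,"rx": 0,"ry": 0,"rz": 0,"grip": 0.7},
    {"x": 0,"y": 0,"z": 0.25,"rx": 0,"ry": 0,"rz": 0,"grip": 0.65},
    {"x": 0,"y": 0,"z": 0,"rx": 0,"ry": 0,"rz": 0,"grip": 0.6},
    {"x": 0,"y": 0,"z": 0,"rx": 0,"ry": 0,"rz": 0,"grip": 0.55}
  ],
  "force": 40
}}

```text
clock: 25.63
ee_pos: [0.4755, 0.4396, 0.1576]
eef_rot: [3.141, -0.0, 1.594]
ft_force: [0.2, -0.5, 0.6]
width: 0.0473
grasp_force: 0.0
```

{"method": "servo_tool", "body": {
  "plan": [
    {"x": 0,"y": 0,"z": 0,"rx": 0,"ry": 0,"rz": 0,"grip": 0.5},
    {"x": 0,"y": 0,"z": 0,"rx": 0,"ry": 0,"rz": 0,"grip": 0.45},
    {"x": 0,"y": 0,"z": 0,"rx": 0,"ry": 0,"rz": 0,"grip": 0.4},
    {"x": 0,"y": 0,"z": 0,"rx": 0,"ry": 0,"rz": 0,"grip": 0.35},
    {"x": 0,"y": 0,"z": 0,"rx": 0,"ry": 0,"rz": 0,"grip": 0.3},
    {"x": 0,"y": 0,"z": 0,"rx": 0,"ry": 0,"rz": 0,"grip": 0.2},
    {"x": 0,"y": 0,"z": 0,"rx": 0,"ry": 0,"rz": 0,"grip": 0},
    {"x": 0,"y": 0,"z": 0,"rx": 0,"ry": 0,"rz": 0,"grip": 0}
  ]
}}

```text
clock: 26.3
ee_pos: [0.476, 0.4401, 0.1582]
eef_rot: [3.14, -0.002, 1.594]
ft_force: [0.7, 0.3, 6.3]
width: 0.0323
grasp_force: 39.7
```

```bash
python3 - <<'E'
from h import *
go((.421,.178,.157))
p,d=vision.read_camera("side");cv2.imwrite("pics/g7.png",cv2.resize(p[80:180,140:260,::-1],(720,600),interpolation=cv2.INTER_CUBIC))
E
```

```text
rz -0.00 x -10.429 y -2.446 z 0.049 at [0.476  0.4401 0.1582] rpy [ 3.140e+00 -2.000e-03  1.594e+00] w 0.032 F 39.7 ft [0.7 0.3 6.3] t 26.3 q7 -0.61
```

View pics/g7.png

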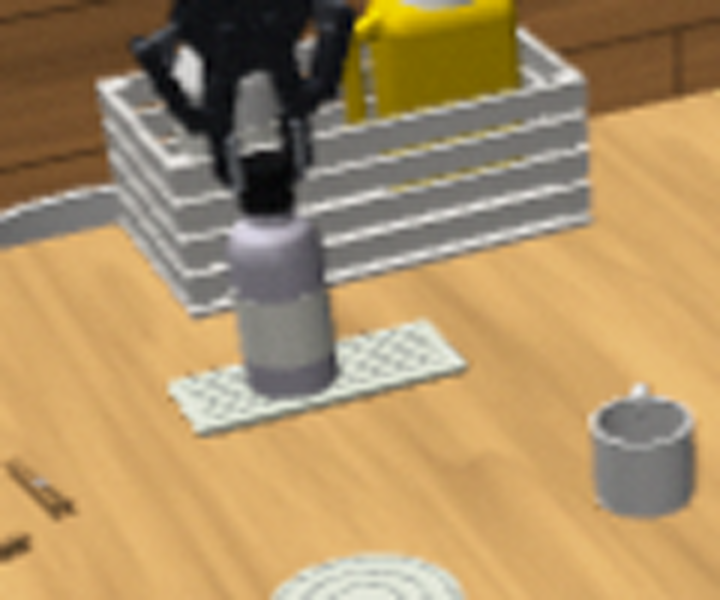

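Bottle upright with the cap in the jaws (265,185). Lift and carry to the round mat.

{"method": "servo_tool", "body": {
  "plan": [
    {"x": 0,"y": 0,"z": -0.3,"rx": 0,"ry": 0,"rz": 0,"grip": 0},
    {"x": 0,"y": 0,"z": -0.6,"rx": 0,"ry": 0,"rz": 0,"grip": 0},
    {"x": 0,"y": 0,"z": -0.8,"rx": 0,"ry": 0,"rz": 0,"grip": 0},
    {"x": 0,"y": 0,"z": -0.8,"rx": 0,"ry": 0,"rz": 0,"grip": 0},
    {"x": 0,"y": 0,"z": -0.5,"rx": 0,"ry": 0,"rz": 0,"grip": 0},
    {"x": 0,"y": 0,"z": -0.2,"rx": 0,"ry": 0,"rz": 0,"grip": 0},
    {"x": -0.4,"y": -0.1,"z": 0,"rx": 0,"ry": 0,"rz": 0,"grip": 0},
    {"x": -0.8,"y": -0.19,"z": 0,"rx": 0,"ry": 0,"rz": 0,"grip": 0},
    {"x": -0.8,"y": -0.19,"z": 0,"rx": 0,"ry": 0,"rz": 0,"grip": 0},
    {"x": -0.8,"y": -0.19,"z": 0,"rx": 0,"ry": 0,"rz": 0,"grip": 0},
    {"x": -0.8,"y": -0.19,"z": 0,"rx": 0,"ry": 0,"rz": 0,"grip": 0},
    {"x": -0.8,"y": -0.19,"z": 0,"rx": 0,"ry": 0,"rz": 0,"grip": 0},
    {"x": -0.8,"y": -0.19,"z": 0,"rx": 0,"ry": 0,"rz": 0,"grip": 0},
    {"x": -0.8,"y": -0.19,"z": 0,"rx": 0,"ry": 0,"rz": 0,"grip": 0},
    {"x": -0.8,"y": -0.19,"z": 0,"rx": 0,"ry": 0,"rz": 0,"grip": 0},
    {"x": -0.8,"y": -0.19,"z": 0,"rx": 0,"ry": 0,"rz": 0,"grip": 0},
    {"x": -0.8,"y": -0.19,"z": 0,"rx": 0,"ry": 0,"rz": 0,"grip": 0},
    {"x": -0.8,"y": -0.19,"z": 0,"rx": 0,"ry": 0,"rz": 0,"grip": 0},
    {"x": -0.8,"y": -0.18,"z": 0,"rx": 0,"ry": 0,"rz": 0,"grip": 0},
    {"x": -0.4,"y": -0.08,"z": 0,"rx": 0,"ry": 0,"rz": 0,"grip": 0}
  ]
}}

```text
clock: 28.02
ee_pos: [0.4183, 0.1747, 0.2359]
eef_rot: [-3.139, 0.002, 1.592]
ft_force: [0.0, -0.1, -3.4]
width: 0.032
grasp_force: 40.3
```

{"method": "servo_tool", "body": {
  "plan": [
    {"x": 0,"y": 0,"z": 0,"rx": 0,"ry": 0,"rz": 0,"grip": 0},
    {"x": 0,"y": 0,"z": 0,"rx": 0,"ry": 0,"rz": 0,"grip": 0},
    {"x": 0,"y": 0,"z": 0,"rx": 0,"ry": 0,"rz": 0,"grip": 0}
  ]
}}

```text
clock: 28.27
ee_pos: [0.42, 0.1791, 0.2368]
eef_rot: [-3.141, -0.0, 1.596]
ft_force: [-0.3, 0.0, -2.7]
width: 0.0323
grasp_force: 40.3
```

```bash
python3 - <<'E'
from h import *
go((.421,.178,.1585))
E
```

```text
rz -0.00 x -0.046 y 0.037 z 3.133 at [0.42   0.1791 0.2368] rpy [-3.141 -0.     1.596] w 0.032 F 40.3 ft [-0.3  0.  -2.7] t 28.3 q7 -0.39
```

{"method": "servo_tool", "body": {
  "plan": [
    {"x": -0.07,"y": 0.037,"z": 0.4,"rx": 0,"ry": 0,"rz": 0,"grip": 0},
    {"x": 0,"y": 0,"z": 0.7,"rx": 0,"ry": 0,"rz": 0,"grip": 0},
    {"x": 0,"y": 0,"z": 0.7,"rx": 0,"ry": 0,"rz": 0,"grip": 0},
    {"x": 0,"y": 0,"z": 0.5,"rx": 0,"ry": 0,"rz": 0,"grip": 0},
    {"x": 0,"y": 0,"z": 0.3,"rx": 0,"ry": 0,"rz": 0,"grip": 0},
    {"x": 0,"y": 0,"z": 0.2,"rx": 0,"ry": 0,"rz": 0,"grip": 0},
    {"x": 0,"y": 0,"z": 0.1,"rx": 0,"ry": 0,"rz": 0,"grip": 0},
    {"x": 0,"y": 0,"z": 0.1,"rx": 0,"ry": 0,"rz": 0,"grip": 0},
    {"x": 0,"y": 0,"z": 0,"rx": 0,"ry": 0,"rz": 0,"grip": 0},
    {"x": 0,"y": 0,"z": 0,"rx": 0,"ry": 0,"rz": 0,"grip": 0}
  ]
}}

```text
clock: 29.1
ee_pos: [0.4214, 0.1767, 0.1625]
eef_rot: [3.141, -0.0, 1.595]
ft_force: [0.5, 0.7, -1.9]
width: 0.0321
grasp_force: 40.2
```

{"method": "servo_tool", "body": {
  "plan": [
    {"x": 0,"y": 0,"z": 0.06,"rx": 0,"ry": 0,"rz": 0,"grip": 0},
    {"x": 0,"y": 0,"z": 0.05,"rx": 0,"ry": 0,"rz": 0,"grip": 0},
    {"x": 0,"y": 0,"z": 0,"rx": 0,"ry": 0,"rz": 0,"grip": 0},
    {"x": 0,"y": 0,"z": 0,"rx": 0,"ry": 0,"rz": 0,"grip": 0}
  ]
}}

```text
clock: 29.43
ee_pos: [0.4211, 0.1765, 0.1594]
eef_rot: [3.142, -0.0, 1.595]
ft_force: [-0.2, 0.6, -1.2]
width: 0.0324
grasp_force: 40.2
```

{"method": "servo_tool", "body": {
  "plan": [
    {"x": 0,"y": 0,"z": 0.03,"rx": 0,"ry": 0,"rz": 0,"grip": 0},
    {"x": 0,"y": 0,"z": 0.03,"rx": 0,"ry": 0,"rz": 0,"grip": 0},
    {"x": 0,"y": 0,"z": 0,"rx": 0,"ry": 0,"rz": 0,"grip": 0}
  ]
}}

```text
clock: 29.68
ee_pos: [0.4215, 0.1767, 0.1581]
eef_rot: [3.141, -0.001, 1.595]
ft_force: [-0.2, -0.5, 1.5]
width: 0.0323
grasp_force: 40.7
```

{"method": "servo_tool", "body": {
  "plan": [
    {"x": 0,"y": 0,"z": 0.01,"rx": 0,"ry": 0,"rz": 0,"grip": 0.4},
    {"x": 0,"y": 0,"z": 0,"rx": 0,"ry": 0,"rz": 0,"grip": 0.6},
    {"x": 0,"y": 0,"z": 0,"rx": 0,"ry": 0,"rz": 0,"grip": 0.8},
    {"x": 0,"y": 0,"z": 0,"rx": 0,"ry": 0,"rz": 0,"grip": 1},
    {"x": 0,"y": 0,"z": 0,"rx": 0,"ry": 0,"rz": 0,"grip": 1},
    {"x": 0,"y": 0,"z": -0.5,"rx": 0,"ry": 0,"rz": 0,"grip": 1},
    {"x": 0,"y": 0,"z": -0.9,"rx": 0,"ry": 0,"rz": 0,"grip": 1},
    {"x": 0,"y": 0,"z": -0.9,"rx": 0,"ry": 0,"rz": 0,"grip": 1},
    {"x": 0,"y": 0,"z": -0.9,"rx": 0,"ry": 0,"rz": 0,"grip": 1}
  ]
}}

```text
clock: 30.43
ee_pos: [0.4209, 0.1762, 0.2384]
eef_rot: [-3.141, 0.001, 1.594]
ft_force: [0.2, -0.1, -0.1]
width: 0.0856
grasp_force: 0.0
```

{"method": "servo_tool", "body": {
  "plan": [
    {"x": 0,"y": 0,"z": 0,"rx": 0,"ry": 0,"rz": -0.96,"grip": 1},
    {"x": 0,"y": 0,"z": 0,"rx": 0,"ry": 0,"rz": -0.96,"grip": 1},
    {"x": 0,"y": 0,"z": 0,"rx": 0,"ry": 0,"rz": -0.96,"grip": 1},
    {"x": 0,"y": 0,"z": 0,"rx": 0,"ry": 0,"rz": -0.96,"grip": 1},
    {"x": 0,"y": 0,"z": 0,"rx": 0,"ry": 0,"rz": -0.96,"grip": 1},
    {"x": 0,"y": 0,"z": 0,"rx": 0,"ry": 0,"rz": -0.96,"grip": 1},
    {"x": 0,"y": 0,"z": 0,"rx": 0,"ry": 0,"rz": -0.96,"grip": 1},
    {"x": 0,"y": 0,"z": 0,"rx": 0,"ry": 0,"rz": -0.96,"grip": 1},
    {"x": 0,"y": 0,"z": 0,"rx": 0,"ry": 0,"rz": -0.96,"grip": 1},
    {"x": 0,"y": 0,"z": 0,"rx": 0,"ry": 0,"rz": -0.96,"grip": 1},
    {"x": 0,"y": 0,"z": 0,"rx": 0,"ry": 0,"rz": -0.96,"grip": 1}
  ]
}}

```text
clock: 31.35
ee_pos: [0.421, 0.1764, 0.2375]
eef_rot: [-3.142, -0.0, 2.655]
ft_force: [0.5, -0.0, -0.7]
width: 0.0849
grasp_force: 0.0
```

```bash
python3 - <<'E'
from h import *
go((.4095,-.2165,.043),np.radians(152.1))
E
```

```text
rz 0.01 x -6.947 y -14.106 z 7.781 at [0.421  0.1764 0.2375] rpy [-3.142 -0.     2.655] w 0.085 F 0.0 ft [ 0.5 -0.  -0.7] t 31.4 q7 0.64
```

{"method": "servo_tool", "body": {
  "plan": [
    {"x": -0.434,"y": -0.882,"z": 0,"rx": 0,"ry": 0,"rz": 0,"grip": 1},
    {"x": -0.434,"y": -0.882,"z": 0,"rx": 0,"ry": 0,"rz": 0,"grip": 1},
    {"x": -0.434,"y": -0.882,"z": 0,"rx": 0,"ry": 0,"rz": 0,"grip": 1},
    {"x": -0.434,"y": -0.882,"z": 0,"rx": 0,"ry": 0,"rz": 0,"grip": 1},
    {"x": -0.434,"y": -0.882,"z": 0,"rx": 0,"ry": 0,"rz": 0,"grip": 1},
    {"x": -0.434,"y": -0.882,"z": 0,"rx": 0,"ry": 0,"rz": 0,"grip": 1},
    {"x": -0.434,"y": -0.882,"z": 0,"rx": 0,"ry": 0,"rz": 0,"grip": 1},
    {"x": -0.434,"y": -0.882,"z": 0,"rx": 0,"ry": 0,"rz": 0,"grip": 1},
    {"x": -0.434,"y": -0.882,"z": 0,"rx": 0,"ry": 0,"rz": 0,"grip": 1},
    {"x": -0.434,"y": -0.882,"z": 0,"rx": 0,"ry": 0,"rz": 0,"grip": 1},
    {"x": -0.434,"y": -0.882,"z": 0,"rx": 0,"ry": 0,"rz": 0,"grip": 1},
    {"x": -0.434,"y": -0.882,"z": 0,"rx": 0,"ry": 0,"rz": 0,"grip": 1},
    {"x": -0.434,"y": -0.882,"z": 0,"rx": 0,"ry": 0,"rz": 0,"grip": 1},
    {"x": -0.434,"y": -0.882,"z": 0,"rx": 0,"ry": 0,"rz": 0,"grip": 1},
    {"x": -0.434,"y": -0.882,"z": 0,"rx": 0,"ry": 0,"rz": 0,"grip": 1},
    {"x": -0.434,"y": -0.882,"z": 0,"rx": 0,"ry": 0,"rz": 0,"grip": 1},
    {"x": 0,"y": 0,"z": 0,"rx": 0,"ry": 0,"rz": 0,"grip": 1},
    {"x": 0,"y": 0,"z": 0,"rx": 0,"ry": 0,"rz": 0,"grip": 1}
  ]
}}

```text
clock: 32.85
ee_pos: [0.4074, -0.2176, 0.2375]
eef_rot: [-3.141, -0.0, 2.648]
ft_force: [0.4, 1.2, -0.6]
width: 0.0854
grasp_force: 0.0
```

```bash
python3 - <<'E'
from h import *
go((.4095,-.2165,.043),np.radians(152.1))
p,d=vision.read_camera("side");np.savez("side5.npz",p=p,d=d);w=cloud("side",d)
pt,dt=vision.read_camera("top");np.savez("top5.npz",p=pt,d=dt)
for n,w in(("side",w),("top",cloud("top",dt))):
    m=(np.hypot(w[...,0]-.421,w[...,1]-.178)<.05)&(w[...,2]>.13)&(w[...,2]<.17);print(n,m.sum(),w[m].mean(0) if m.any() else "",(np.nanmin(w[m],0)+np.nanmax(w[m],0))/2 if m.any() else "")
q,s=fit("top",pt,.034,None,.158,(.421,.178,0));print(q,s)
q,s=fit("side",p,.034,None,.158,(.419,.175,0));print(q,s)
q,s=fit("top",pt,.18,.072,.008,(.492,.446,-.03));print("tray",q,s)
q,s=fit("side",p,.18,.072,.008,(.491,.443,-.03));print("tray",q,s)
cv2.imwrite("pics/g8.png",np.hstack([rect("top",pt,(.421,.178),.008,.08,400),rect("side",p,(.421,.178),.008,.08,400)])[:,:,::-1])
E
```

```text
rz -0.07 x -0.052 y 0.076 z 7.780 at [ 0.4074 -0.2176  0.2375] rpy [-3.141 -0.     2.648] w 0.085 F 0.0 ft [ 0.4  1.2 -0.6] t 32.9 q7 1.62
side 128 [0.41768086 0.17223858 0.14803071] [0.4196852  0.17886201 0.14489761]
top 105 [0.42143115 0.17975354 0.15696195] [0.42103421 0.18031739 0.15092293]
[ 0.4207241   0.17981421 -0.07048657] 57.67033767700195
[ 0.42028319  0.17861451 -0.00173404] 46.59373092651367
tray [ 0.49272925  0.44702027 -0.01821399] 33.6302604675293
tray [ 0.49140907  0.44464696 -0.02917898] 25.641071319580078
```

View pics/g8.png

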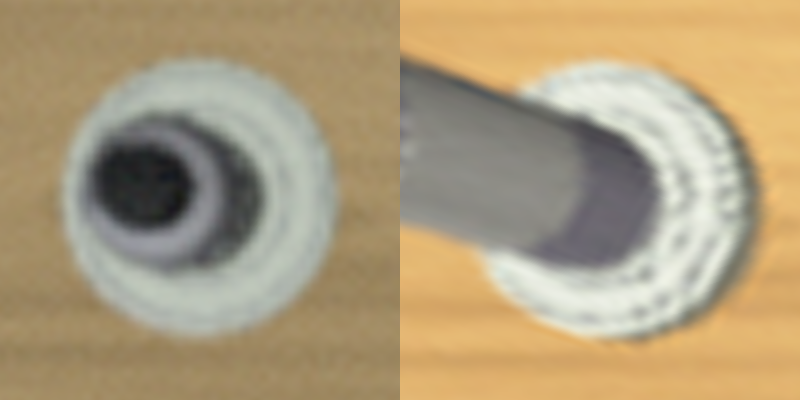

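Both fits put the cap within ~1 mm of the mat centre: bottle is good. Now the brush.

{"method": "servo_tool", "body": {
  "plan": [
    {"x": -0.052,"y": 0.076,"z": 0.5,"rx": 0,"ry": 0,"rz": -0.07,"grip": 1},
    {"x": 0,"y": 0,"z": 0.8,"rx": 0,"ry": 0,"rz": 0,"grip": 1},
    {"x": 0,"y": 0,"z": 0.8,"rx": 0,"ry": 0,"rz": 0,"grip": 1},
    {"x": 0,"y": 0,"z": 0.8,"rx": 0,"ry": 0,"rz": 0,"grip": 1},
    {"x": 0,"y": 0,"z": 0.8,"rx": 0,"ry": 0,"rz": 0,"grip": 1},
    {"x": 0,"y": 0,"z": 0.8,"rx": 0,"ry": 0,"rz": 0,"grip": 1},
    {"x": 0,"y": 0,"z": 0.8,"rx": 0,"ry": 0,"rz": 0,"grip": 1},
    {"x": 0,"y": 0,"z": 0.8,"rx": 0,"ry": 0,"rz": 0,"grip": 1},
    {"x": 0,"y": 0,"z": 0.8,"rx": 0,"ry": 0,"rz": 0,"grip": 1},
    {"x": 0,"y": 0,"z": 0.5,"rx": 0,"ry": 0,"rz": 0,"grip": 1},
    {"x": 0,"y": 0,"z": 0.3,"rx": 0,"ry": 0,"rz": 0,"grip": 0.9},
    {"x": 0,"y": 0,"z": 0,"rx": 0,"ry": 0,"rz": 0,"grip": 0.8},
    {"x": 0,"y": 0,"z": 0,"rx": 0,"ry": 0,"rz": 0,"grip": 0.7}
  ]
}}

```text
clock: 34.03
ee_pos: [0.4101, -0.2148, 0.0452]
eef_rot: [3.141, -0.0, 2.659]
ft_force: [0.4, 0.4, 0.3]
width: 0.0601
grasp_force: 0.0
```

{"method": "servo_tool", "body": {
  "plan": [
    {"x": 0,"y": 0,"z": 0,"rx": 0,"ry": 0,"rz": 0,"grip": 0.6},
    {"x": 0,"y": 0,"z": 0,"rx": 0,"ry": 0,"rz": 0,"grip": 0.5},
    {"x": 0,"y": 0,"z": 0,"rx": 0,"ry": 0,"rz": 0,"grip": 0.4},
    {"x": 0,"y": 0,"z": 0,"rx": 0,"ry": 0,"rz": 0,"grip": 0.3},
    {"x": 0,"y": 0,"z": 0,"rx": 0,"ry": 0,"rz": 0,"grip": 0.1},
    {"x": 0,"y": 0,"z": 0,"rx": 0,"ry": 0,"rz": 0,"grip": 0},
    {"x": 0,"y": 0,"z": 0,"rx": 0,"ry": 0,"rz": 0,"grip": 0}
  ]
}}

```text
clock: 34.62
ee_pos: [0.4105, -0.2155, 0.0461]
eef_rot: [3.141, 0.002, 2.658]
ft_force: [-1.7, 1.2, 7.1]
width: 0.041
grasp_force: 40.0
```

```bash
python3 - <<'E'
from h import *
go((.4095,-.2165,.04),np.radians(152.1))
p,d=vision.read_camera("side");cv2.imwrite("pics/g9.png",cv2.resize(p[180:300,190:330,::-1],(700,600),interpolation=cv2.INTER_CUBIC))
E
```

```text
rz 0.03 x 0.018 y -0.053 z 0.244 at [ 0.4105 -0.2155  0.0461] rpy [3.141e+00 2.000e-03 2.658e+00] w 0.041 F 40.0 ft [-1.7  1.2  7.1] t 34.6 q7 1.90
```

View pics/g9.png

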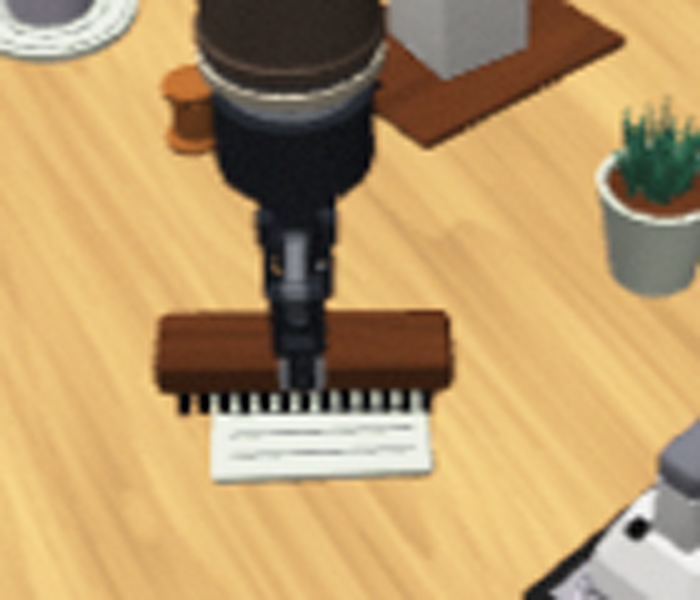

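Brush ends at 157 and 451, finger at 303: gripped at its middle. Lift and carry to the tray.

{"method": "servo_tool", "body": {
  "plan": [
    {"x": 0,"y": 0,"z": -0.3,"rx": 0,"ry": 0,"rz": 0,"grip": 0},
    {"x": 0,"y": 0,"z": -0.7,"rx": 0,"ry": 0,"rz": 0,"grip": 0},
    {"x": 0,"y": 0,"z": -0.9,"rx": 0,"ry": 0,"rz": 0,"grip": 0},
    {"x": 0,"y": 0,"z": -0.9,"rx": 0,"ry": 0,"rz": 0,"grip": 0},
    {"x": 0,"y": 0,"z": -0.9,"rx": 0,"ry": 0,"rz": 0,"grip": 0},
    {"x": 0,"y": 0,"z": -0.9,"rx": 0,"ry": 0,"rz": 0,"grip": 0},
    {"x": 0,"y": 0,"z": -0.9,"rx": 0,"ry": 0,"rz": 0,"grip": 0},
    {"x": 0,"y": 0,"z": -0.9,"rx": 0,"ry": 0,"rz": 0,"grip": 0},
    {"x": 0,"y": 0,"z": -0.8,"rx": 0,"ry": 0,"rz": 0,"grip": 0},
    {"x": 0,"y": 0,"z": 0,"rx": 0,"ry": 0,"rz": -0.7,"grip": 0},
    {"x": 0,"y": 0,"z": 0,"rx": 0,"ry": 0,"rz": -0.8,"grip": 0},
    {"x": 0,"y": 0,"z": 0,"rx": 0,"ry": 0,"rz": -0.8,"grip": 0},
    {"x": 0,"y": 0,"z": 0,"rx": 0,"ry": 0,"rz": -0.8,"grip": 0},
    {"x": 0,"y": 0,"z": 0,"rx": 0,"ry": 0,"rz": -0.8,"grip": 0},
    {"x": 0,"y": 0,"z": 0,"rx": 0,"ry": 0,"rz": -0.7,"grip": 0},
    {"x": 0,"y": 0,"z": 0,"rx": 0,"ry": 0,"rz": 0,"grip": 0}
  ]
}}

```text
clock: 36.0
ee_pos: [0.4095, -0.2155, 0.2257]
eef_rot: [3.141, 0.0, 3.12]
ft_force: [0.1, 0.6, -1.5]
width: 0.0413
grasp_force: 41.7
```

```bash
python3 - <<'E'
from h import *
go((.492,.4455,.05),np.radians(178.7))
E
```

```text
rz 0.02 x -2.699 y 26.507 z 7.027 at [ 0.4095 -0.2155  0.2257] rpy [3.141 0.    3.12 ] w 0.041 F 41.7 ft [ 0.1  0.6 -1.5] t 36.0 q7 2.08
```

{"method": "servo_tool", "body": {
  "plan": [
    {"x": -0.05,"y": 0.5,"z": 0,"rx": 0,"ry": 0,"rz": 0,"grip": 0},
    {"x": -0.098,"y": 0.96,"z": 0,"rx": 0,"ry": 0,"rz": 0,"grip": 0},
    {"x": -0.098,"y": 0.96,"z": 0,"rx": 0,"ry": 0,"rz": 0,"grip": 0},
    {"x": -0.098,"y": 0.96,"z": 0,"rx": 0,"ry": 0,"rz": 0,"grip": 0},
    {"x": -0.098,"y": 0.96,"z": 0,"rx": 0,"ry": 0,"rz": 0,"grip": 0},
    {"x": -0.098,"y": 0.96,"z": 0,"rx": 0,"ry": 0,"rz": 0,"grip": 0},
    {"x": -0.098,"y": 0.96,"z": 0,"rx": 0,"ry": 0,"rz": 0,"grip": 0},
    {"x": -0.098,"y": 0.96,"z": 0,"rx": 0,"ry": 0,"rz": 0,"grip": 0},
    {"x": -0.098,"y": 0.96,"z": 0,"rx": 0,"ry": 0,"rz": 0,"grip": 0},
    {"x": -0.098,"y": 0.96,"z": 0,"rx": 0,"ry": 0,"rz": 0,"grip": 0},
    {"x": -0.098,"y": 0.96,"z": 0,"rx": 0,"ry": 0,"rz": 0,"grip": 0},
    {"x": -0.098,"y": 0.96,"z": 0,"rx": 0,"ry": 0,"rz": 0,"grip": 0},
    {"x": -0.098,"y": 0.96,"z": 0,"rx": 0,"ry": 0,"rz": 0,"grip": 0},
    {"x": -0.098,"y": 0.96,"z": 0,"rx": 0,"ry": 0,"rz": 0,"grip": 0}
  ]
}}

```text
clock: 37.17
ee_pos: [0.4506, 0.1092, 0.2255]
eef_rot: [3.142, 0.0, 3.115]
ft_force: [0.2, 0.4, -1.5]
width: 0.0408
grasp_force: 41.7
```

{"method": "servo_tool", "body": {
  "plan": [
    {"x": -0.098,"y": 0.96,"z": 0,"rx": 0,"ry": 0,"rz": 0,"grip": 0},
    {"x": -0.098,"y": 0.96,"z": 0,"rx": 0,"ry": 0,"rz": 0,"grip": 0},
    {"x": -0.098,"y": 0.96,"z": 0,"rx": 0,"ry": 0,"rz": 0,"grip": 0},
    {"x": -0.098,"y": 0.96,"z": 0,"rx": 0,"ry": 0,"rz": 0,"grip": 0},
    {"x": -0.098,"y": 0.96,"z": 0,"rx": 0,"ry": 0,"rz": 0,"grip": 0},
    {"x": -0.098,"y": 0.96,"z": 0,"rx": 0,"ry": 0,"rz": 0,"grip": 0},
    {"x": -0.098,"y": 0.96,"z": 0,"rx": 0,"ry": 0,"rz": 0,"grip": 0},
    {"x": -0.098,"y": 0.96,"z": 0,"rx": 0,"ry": 0,"rz": 0,"grip": 0},
    {"x": -0.098,"y": 0.96,"z": 0,"rx": 0,"ry": 0,"rz": 0,"grip": 0},
    {"x": -0.098,"y": 0.96,"z": 0,"rx": 0,"ry": 0,"rz": 0,"grip": 0},
    {"x": -0.098,"y": 0.96,"z": 0,"rx": 0,"ry": 0,"rz": 0,"grip": 0},
    {"x": -0.098,"y": 0.96,"z": 0,"rx": 0,"ry": 0,"rz": 0,"grip": 0},
    {"x": -0.098,"y": 0.96,"z": 0,"rx": 0,"ry": 0,"rz": 0,"grip": 0},
    {"x": -0.098,"y": 0.96,"z": 0,"rx": 0,"ry": 0,"rz": 0,"grip": 0},
    {"x": 0,"y": 0,"z": 0,"rx": 0,"ry": 0,"rz": 0,"grip": 0},
    {"x": 0,"y": 0,"z": 0,"rx": 0,"ry": 0,"rz": 0,"grip": 0},
    {"x": 0,"y": 0,"z": 0,"rx": 0,"ry": 0,"rz": 0,"grip": 0}
  ]
}}

```text
clock: 38.58
ee_pos: [0.4931, 0.4425, 0.2251]
eef_rot: [-3.14, 0.0, 3.116]
ft_force: [1.1, -0.1, -2.5]
width: 0.0411
grasp_force: 41.7
```

```bash
python3 - <<'E'
from h import *
go((.492,.4455,.05),np.radians(178.7))
E
```

```text
rz -0.03 x 0.047 y 0.120 z 7.002 at [0.4931 0.4425 0.2251] rpy [-3.14   0.     3.116] w 0.041 F 41.7 ft [ 1.1 -0.1 -2.5] t 38.6 q7 0.85
```

{"method": "servo_tool", "body": {
  "plan": [
    {"x": 0.047,"y": 0.12,"z": 0.5,"rx": 0,"ry": 0,"rz": -0.03,"grip": 0},
    {"x": 0,"y": 0,"z": 0.9,"rx": 0,"ry": 0,"rz": 0,"grip": 0},
    {"x": 0,"y": 0,"z": 0.9,"rx": 0,"ry": 0,"rz": 0,"grip": 0},
    {"x": 0,"y": 0,"z": 0.9,"rx": 0,"ry": 0,"rz": 0,"grip": 0},
    {"x": 0,"y": 0,"z": 0.9,"rx": 0,"ry": 0,"rz": 0,"grip": 0},
    {"x": 0,"y": 0,"z": 0.9,"rx": 0,"ry": 0,"rz": 0,"grip": 0},
    {"x": 0,"y": 0,"z": 0.8,"rx": 0,"ry": 0,"rz": 0,"grip": 0},
    {"x": 0,"y": 0,"z": 0.5,"rx": 0,"ry": 0,"rz": 0,"grip": 0},
    {"x": 0,"y": 0,"z": 0.3,"rx": 0,"ry": 0,"rz": 0,"grip": 0},
    {"x": 0,"y": 0,"z": 0.2,"rx": 0,"ry": 0,"rz": 0,"grip": 0},
    {"x": 0,"y": 0,"z": 0,"rx": 0,"ry": 0,"rz": 0,"grip": 0},
    {"x": 0,"y": 0,"z": 0,"rx": 0,"ry": 0,"rz": 0,"grip": 0}
  ]
}}

```text
clock: 39.58
ee_pos: [0.4925, 0.4465, 0.0558]
eef_rot: [3.141, 0.001, 3.12]
ft_force: [-0.2, -0.1, -1.7]
width: 0.0413
grasp_force: 41.7
```

```bash
python3 - <<'E'
from h import *
go((.492,.4455,.0461),np.radians(178.7))
E
```

```text
rz 0.01 x 0.018 y -0.042 z 0.389 at [0.4925 0.4465 0.0558] rpy [3.141e+00 1.000e-03 3.120e+00] w 0.041 F 41.7 ft [-0.2 -0.1 -1.7] t 39.6 q7 0.89
```

{"method": "servo_tool", "body": {
  "plan": [
    {"x": 0.02,"y": -0.03,"z": 0.1,"rx": 0,"ry": 0,"rz": 0,"grip": 0},
    {"x": 0,"y": 0,"z": 0.1,"rx": 0,"ry": 0,"rz": 0,"grip": 0},
    {"x": 0,"y": 0,"z": 0.08,"rx": 0,"ry": 0,"rz": 0,"grip": 0},
    {"x": 0,"y": 0,"z": 0.05,"rx": 0,"ry": 0,"rz": 0,"grip": 0},
    {"x": 0,"y": 0,"z": 0.04,"rx": 0,"ry": 0,"rz": 0,"grip": 0},
    {"x": 0,"y": 0,"z": 0,"rx": 0,"ry": 0,"rz": 0,"grip": 0},
    {"x": 0,"y": 0,"z": 0,"rx": 0,"ry": 0,"rz": 0,"grip": 0}
  ]
}}

```text
clock: 40.17
ee_pos: [0.4915, 0.4456, 0.0462]
eef_rot: [3.141, -0.0, 3.121]
ft_force: [-1.7, -1.1, 4.4]
width: 0.0407
grasp_force: 42.3
```

{"method": "servo_tool", "body": {
  "plan": [
    {"x": 0,"y": 0,"z": 0,"rx": 0,"ry": 0,"rz": 0,"grip": 0.55},
    {"x": 0,"y": 0,"z": 0,"rx": 0,"ry": 0,"rz": 0,"grip": 0.75},
    {"x": 0,"y": 0,"z": 0,"rx": 0,"ry": 0,"rz": 0,"grip": 1},
    {"x": 0,"y": 0,"z": 0,"rx": 0,"ry": 0,"rz": 0,"grip": 1},
    {"x": 0,"y": 0,"z": -0.5,"rx": 0,"ry": 0,"rz": 0,"grip": 1},
    {"x": 0,"y": 0,"z": -1,"rx": 0,"ry": 0,"rz": 0,"grip": 1},
    {"x": 0,"y": 0,"z": -1,"rx": 0,"ry": 0,"rz": 0,"grip": 1},
    {"x": 0,"y": 0,"z": -1,"rx": 0,"ry": 0,"rz": 0,"grip": 1},
    {"x": 0,"y": 0,"z": -1,"rx": 0,"ry": 0,"rz": 0,"grip": 1},
    {"x": 0,"y": 0,"z": -1,"rx": 0,"ry": 0,"rz": 0,"grip": 1},
    {"x": 0,"y": 0,"z": -1,"rx": 0,"ry": 0,"rz": 0,"grip": 1},
    {"x": 0,"y": 0,"z": -1,"rx": 0,"ry": 0,"rz": 0,"grip": 1}
  ]
}}

```text
clock: 41.17
ee_pos: [0.4914, 0.4454, 0.2357]
eef_rot: [3.141, 0.001, 3.12]
ft_force: [0.1, 0.0, -0.4]
width: 0.0852
grasp_force: 0.0
```

{"method": "servo_tool", "body": {
  "plan": [
    {"x": 0,"y": 0,"z": 0,"rx": 0,"ry": 0,"rz": 0.99,"grip": 1},
    {"x": 0,"y": 0,"z": 0,"rx": 0,"ry": 0,"rz": 0.99,"grip": 1},
    {"x": 0,"y": 0,"z": 0,"rx": 0,"ry": 0,"rz": 0.99,"grip": 1},
    {"x": 0,"y": 0,"z": 0,"rx": 0,"ry": 0,"rz": 0.99,"grip": 1},
    {"x": 0,"y": 0,"z": 0,"rx": 0,"ry": 0,"rz": 0.99,"grip": 1},
    {"x": 0,"y": 0,"z": 0,"rx": 0,"ry": 0,"rz": 0.99,"grip": 1},
    {"x": 0,"y": 0,"z": 0,"rx": 0,"ry": 0,"rz": 0.99,"grip": 1},
    {"x": 0,"y": 0,"z": 0,"rx": 0,"ry": 0,"rz": 0.99,"grip": 1},
    {"x": 0,"y": 0,"z": 0,"rx": 0,"ry": 0,"rz": 0.99,"grip": 1},
    {"x": 0,"y": 0,"z": 0,"rx": 0,"ry": 0,"rz": 0.99,"grip": 1},
    {"x": 0,"y": 0,"z": 0,"rx": 0,"ry": 0,"rz": 0.99,"grip": 1},
    {"x": 0,"y": 0,"z": 0,"rx": 0,"ry": 0,"rz": 0.99,"grip": 1},
    {"x": 0,"y": 0,"z": 0,"rx": 0,"ry": 0,"rz": 0.99,"grip": 1},
    {"x": 0,"y": 0,"z": 0,"rx": 0,"ry": 0,"rz": 0.99,"grip": 1},
    {"x": 0,"y": 0,"z": 0,"rx": 0,"ry": 0,"rz": 0.99,"grip": 1},
    {"x": 0,"y": 0,"z": 0,"rx": 0,"ry": 0,"rz": 0.0,"grip": 1}
  ]
}}

```text
clock: 42.5
ee_pos: [0.4913, 0.4457, 0.2341]
eef_rot: [3.141, -0.0, 1.631]
ft_force: [0.1, -0.3, -0.6]
width: 0.0857
grasp_force: 0.0
```

```bash
python3 - <<'E'
from h import *
go((.6355,.013,.125),np.radians(93.4))
E
```

```text
rz 0.01 x -17.621 y 4.733 z 4.364 at [0.4913 0.4457 0.2341] rpy [ 3.141 -0.     1.631] w 0.086 F 0.0 ft [ 0.1 -0.3 -0.6] t 42.5 q7 -0.46
```

{"method": "servo_tool", "body": {
  "plan": [
    {"x": -0.98,"y": 0.263,"z": 0,"rx": 0,"ry": 0,"rz": 0,"grip": 1},
    {"x": -0.98,"y": 0.263,"z": 0,"rx": 0,"ry": 0,"rz": 0,"grip": 1},
    {"x": -0.98,"y": 0.263,"z": 0,"rx": 0,"ry": 0,"rz": 0,"grip": 1},
    {"x": -0.98,"y": 0.263,"z": 0,"rx": 0,"ry": 0,"rz": 0,"grip": 1},
    {"x": -0.98,"y": 0.263,"z": 0,"rx": 0,"ry": 0,"rz": 0,"grip": 1},
    {"x": -0.98,"y": 0.263,"z": 0,"rx": 0,"ry": 0,"rz": 0,"grip": 1},
    {"x": -0.98,"y": 0.263,"z": 0,"rx": 0,"ry": 0,"rz": 0,"grip": 1},
    {"x": -0.98,"y": 0.263,"z": 0,"rx": 0,"ry": 0,"rz": 0,"grip": 1},
    {"x": -0.98,"y": 0.263,"z": 0,"rx": 0,"ry": 0,"rz": 0,"grip": 1},
    {"x": -0.98,"y": 0.263,"z": 0,"rx": 0,"ry": 0,"rz": 0,"grip": 1},
    {"x": -0.98,"y": 0.263,"z": 0,"rx": 0,"ry": 0,"rz": 0,"grip": 1},
    {"x": -0.98,"y": 0.263,"z": 0,"rx": 0,"ry": 0,"rz": 0,"grip": 1},
    {"x": -0.98,"y": 0.263,"z": 0,"rx": 0,"ry": 0,"rz": 0,"grip": 1},
    {"x": -0.98,"y": 0.263,"z": 0,"rx": 0,"ry": 0,"rz": 0,"grip": 1},
    {"x": -0.98,"y": 0.263,"z": 0,"rx": 0,"ry": 0,"rz": 0,"grip": 1},
    {"x": -0.98,"y": 0.263,"z": 0,"rx": 0,"ry": 0,"rz": 0,"grip": 1},
    {"x": -0.98,"y": 0.263,"z": 0,"rx": 0,"ry": 0,"rz": 0,"grip": 1},
    {"x": -0.98,"y": 0.263,"z": 0,"rx": 0,"ry": 0,"rz": 0,"grip": 1},
    {"x": 0,"y": 0,"z": 0,"rx": 0,"ry": 0,"rz": 0,"grip": 1},
    {"x": 0,"y": 0,"z": 0,"rx": 0,"ry": 0,"rz": 0,"grip": 1}
  ]
}}

```text
clock: 44.17
ee_pos: [0.6384, 0.0109, 0.2341]
eef_rot: [3.141, 0.0, 1.635]
ft_force: [0.2, 0.6, 0.2]
width: 0.0857
grasp_force: 0.0
```

```bash
python3 - <<'E'
from h import *
go((.6355,.013,.125),np.radians(93.4))
ims=[]
for n in("top","side"):
    p,d=vision.read_camera(n);np.savez(n+"6.npz",p=p,d=d);w=cloud(n,d)
    for k,c,z0,z1,r_ in(("brush",(.492,.446),.035,.06,.1),("tin",(.635,.012),.09,.108,.06)):
        m=(abs(w[...,0]-c[0])<r_)&(abs(w[...,1]-c[1])<r_)&(w[...,2]>z0)&(w[...,2]<z1)
        if m.sum()>9:r=cv2.minAreaRect((w[m][:,:2]*1000).astype(np.float32));print(n,k,m.sum(),np.round(r[0],1),np.round(r[1],1),round(r[2],1))
    for k,a in dict(brush=(.15,.042,.046,(.491,.445,-.02)),tray=(.18,.072,.008,(.491,.445,-.02)),square=(.11,.11,.008,(.413,-.219,-.44)),rest=(.182,.107,.008,(.538,-.405,.27))).items():
        q,s=fit(n,p,*a);print(n,k,(q[:2]*1000).round(1),np.degrees(q[2]).round(1),"%.1f"%s)
    ims.append(rect(n,p,(.492,.446),.008,.11,400))
cv2.imwrite("pics/g10.png",np.hstack(ims)[:,:,::-1])
E
```

```text
rz 0.05 x 0.090 y -0.110 z 4.362 at [0.6384 0.0109 0.2341] rpy [3.141 0.    1.635] w 0.086 F 0.0 ft [0.2 0.6 0.2] t 44.2 q7 0.28
top brush 590 [490.9 445.4] [ 44.  150.5] 88.7
top brush [489.2 441.9] -0.8 58.4
top tray [492.3 443.7] -2.0 29.6
top square [ 414.5 -218.8] -25.3 30.8
top rest [ 538.6 -403.4] 15.6 51.2
side brush 282 [487.8 443.4] [148.7  50.1] 0.2
side tin 267 [630.  12.] [68.  72.8] 7.1
side brush [486.7 437.7] -2.4 37.7
side tray [490.9 445.5] -0.3 24.4
side square [ 413.  -220.5] -25.6 43.4
side rest [ 536.8 -407.1] 13.8 47.1
```

View pics/g10.png

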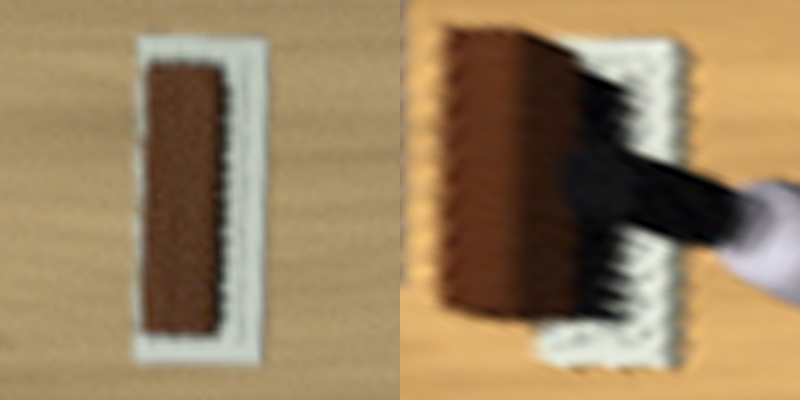

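Brush lies centred on the tray within ~3 mm and parallel to it. Now fetch the tin.

{"method": "servo_tool", "body": {
  "plan": [
    {"x": 0.09,"y": -0.11,"z": 0.4,"rx": 0,"ry": 0,"rz": 0.05,"grip": 1},
    {"x": 0,"y": 0,"z": 0.8,"rx": 0,"ry": 0,"rz": 0,"grip": 0.9},
    {"x": 0,"y": 0,"z": 0.8,"rx": 0,"ry": 0,"rz": 0,"grip": 0.8},
    {"x": 0,"y": 0,"z": 0.8,"rx": 0,"ry": 0,"rz": 0,"grip": 0.7},
    {"x": 0,"y": 0,"z": 0.8,"rx": 0,"ry": 0,"rz": 0,"grip": 0.65},
    {"x": 0,"y": 0,"z": 0.5,"rx": 0,"ry": 0,"rz": 0,"grip": 0.6},
    {"x": 0,"y": 0,"z": 0.2,"rx": 0,"ry": 0,"rz": 0,"grip": 0.6},
    {"x": 0,"y": 0,"z": 0,"rx": 0,"ry": 0,"rz": 0,"grip": 0.5},
    {"x": 0,"y": 0,"z": 0,"rx": 0,"ry": 0,"rz": 0,"grip": 0.45}
  ]
}}

```text
clock: 45.02
ee_pos: [0.6355, 0.0156, 0.1263]
eef_rot: [3.141, -0.0, 1.631]
ft_force: [1.2, 0.1, 0.8]
width: 0.0383
grasp_force: 0.0
```

{"method": "servo_tool", "body": {
  "plan": [
    {"x": 0,"y": 0,"z": 0,"rx": 0,"ry": 0,"rz": 0,"grip": 0.4},
    {"x": 0,"y": 0,"z": 0,"rx": 0,"ry": 0,"rz": 0,"grip": 0.35},
    {"x": 0,"y": 0,"z": 0,"rx": 0,"ry": 0,"rz": 0,"grip": 0.3},
    {"x": 0,"y": 0,"z": 0,"rx": 0,"ry": 0,"rz": 0,"grip": 0.2},
    {"x": 0,"y": 0,"z": 0,"rx": 0,"ry": 0,"rz": 0,"grip": 0.1},
    {"x": 0,"y": 0,"z": 0,"rx": 0,"ry": 0,"rz": 0,"grip": 0},
    {"x": 0,"y": 0,"z": 0,"rx": 0,"ry": 0,"rz": 0,"grip": 0},
    {"x": 0,"y": 0,"z": 0,"rx": 0,"ry": 0,"rz": 0,"grip": 0}
  ]
}}

```text
clock: 45.68
ee_pos: [0.6356, 0.0152, 0.1272]
eef_rot: [3.14, -0.001, 1.631]
ft_force: [-2.3, 0.0, 6.6]
width: 0.0273
grasp_force: 39.0
```

{"method": "servo_tool", "body": {
  "plan": [
    {"x": 0,"y": 0,"z": -0.3,"rx": 0,"ry": 0,"rz": 0,"grip": 0},
    {"x": 0,"y": 0,"z": -0.7,"rx": 0,"ry": 0,"rz": 0,"grip": 0},
    {"x": 0,"y": 0,"z": -0.9,"rx": 0,"ry": 0,"rz": 0,"grip": 0},
    {"x": 0,"y": 0,"z": -0.9,"rx": 0,"ry": 0,"rz": 0,"grip": 0},
    {"x": 0,"y": 0,"z": -0.9,"rx": 0,"ry": 0,"rz": 0,"grip": 0},
    {"x": 0,"y": 0,"z": -0.6,"rx": 0,"ry": 0,"rz": 0,"grip": 0},
    {"x": 0,"y": 0,"z": 0,"rx": 0,"ry": 0,"rz": 0.5,"grip": 0},
    {"x": 0,"y": 0,"z": 0,"rx": 0,"ry": 0,"rz": 0.7,"grip": 0},
    {"x": 0,"y": 0,"z": 0,"rx": 0,"ry": 0,"rz": 0.8,"grip": 0},
    {"x": 0,"y": 0,"z": 0,"rx": 0,"ry": 0,"rz": 0.8,"grip": 0},
    {"x": 0,"y": 0,"z": 0,"rx": 0,"ry": 0,"rz": 0.8,"grip": 0},
    {"x": 0,"y": 0,"z": 0,"rx": 0,"ry": 0,"rz": 0.8,"grip": 0},
    {"x": 0,"y": 0,"z": 0,"rx": 0,"ry": 0,"rz": 0.68,"grip": 0},
    {"x": 0,"y": 0,"z": 0,"rx": 0,"ry": 0,"rz": 0,"grip": 0}
  ]
}}

```text
clock: 46.85
ee_pos: [0.6351, 0.0154, 0.2335]
eef_rot: [-3.141, 0.0, 1.12]
ft_force: [0.9, -0.6, -4.5]
width: 0.0272
grasp_force: 40.0
```

```bash
python3 - <<'E'
from h import *
go((.415,-.2173,.13),1.123)
E
```

```text
rz -0.03 x -12.203 y -3.904 z 4.141 at [0.6351 0.0154 0.2335] rpy [-3.141  0.     1.12 ] w 0.027 F 40.0 ft [ 0.9 -0.6 -4.5] t 46.9 q7 -0.17
```

{"method": "servo_tool", "body": {
  "plan": [
    {"x": -0.4,"y": -0.13,"z": 0,"rx": 0,"ry": 0,"rz": -0.03,"grip": 0},
    {"x": -0.88,"y": -0.282,"z": 0,"rx": 0,"ry": 0,"rz": 0,"grip": 0},
    {"x": -0.88,"y": -0.282,"z": 0,"rx": 0,"ry": 0,"rz": 0,"grip": 0},
    {"x": -0.88,"y": -0.282,"z": 0,"rx": 0,"ry": 0,"rz": 0,"grip": 0},
    {"x": -0.88,"y": -0.282,"z": 0,"rx": 0,"ry": 0,"rz": 0,"grip": 0},
    {"x": -0.88,"y": -0.282,"z": 0,"rx": 0,"ry": 0,"rz": 0,"grip": 0},
    {"x": -0.88,"y": -0.282,"z": 0,"rx": 0,"ry": 0,"rz": 0,"grip": 0},
    {"x": -0.88,"y": -0.282,"z": 0,"rx": 0,"ry": 0,"rz": 0,"grip": 0},
    {"x": -0.88,"y": -0.282,"z": 0,"rx": 0,"ry": 0,"rz": 0,"grip": 0},
    {"x": -0.88,"y": -0.282,"z": 0,"rx": 0,"ry": 0,"rz": 0,"grip": 0},
    {"x": -0.88,"y": -0.282,"z": 0,"rx": 0,"ry": 0,"rz": 0,"grip": 0},
    {"x": -0.88,"y": -0.282,"z": 0,"rx": 0,"ry": 0,"rz": 0,"grip": 0},
    {"x": -0.88,"y": -0.282,"z": 0,"rx": 0,"ry": 0,"rz": 0,"grip": 0},
    {"x": -0.88,"y": -0.282,"z": 0,"rx": 0,"ry": 0,"rz": 0,"grip": 0},
    {"x": -0.36,"y": -0.11,"z": 0,"rx": 0,"ry": 0,"rz": 0,"grip": 0},
    {"x": 0,"y": 0,"z": 0,"rx": 0,"ry": 0,"rz": 0,"grip": 0},
    {"x": 0,"y": 0,"z": 0,"rx": 0,"ry": 0,"rz": 0,"grip": 0},
    {"x": 0,"y": 0,"z": 0,"rx": 0,"ry": 0,"rz": 0,"grip": 0}
  ]
}}

```text
clock: 48.35
ee_pos: [0.4163, -0.2173, 0.2334]
eef_rot: [3.141, -0.001, 1.127]
ft_force: [0.0, -0.3, -4.5]
width: 0.0272
grasp_force: 40.1
```

{"method": "servo_tool", "body": {
  "plan": [
    {"x": 0,"y": 0,"z": 0.4,"rx": 0,"ry": 0,"rz": 0,"grip": 0},
    {"x": 0,"y": 0,"z": 0.7,"rx": 0,"ry": 0,"rz": 0,"grip": 0},
    {"x": 0,"y": 0,"z": 0.8,"rx": 0,"ry": 0,"rz": 0,"grip": 0},
    {"x": 0,"y": 0,"z": 0.8,"rx": 0,"ry": 0,"rz": 0,"grip": 0},
    {"x": 0,"y": 0,"z": 0.6,"rx": 0,"ry": 0,"rz": 0,"grip": 0},
    {"x": 0,"y": 0,"z": 0.4,"rx": 0,"ry": 0,"rz": 0,"grip": 0},
    {"x": 0,"y": 0,"z": 0.2,"rx": 0,"ry": 0,"rz": 0,"grip": 0},
    {"x": 0,"y": 0,"z": 0,"rx": 0,"ry": 0,"rz": 0,"grip": 0},
    {"x": 0,"y": 0,"z": 0,"rx": 0,"ry": 0,"rz": 0,"grip": 0}
  ]
}}

```text
clock: 49.1
ee_pos: [0.4161, -0.2181, 0.136]
eef_rot: [3.141, 0.0, 1.126]
ft_force: [0.7, -0.7, -3.8]
width: 0.0271
grasp_force: 40.1
```

```bash
python3 - <<'E'
from h import *
go((.415,-.2173,.127),1.123)
E
```

```text
rz 0.03 x 0.009 y -0.053 z 0.359 at [ 0.4161 -0.2181  0.136 ] rpy [3.141 0.    1.126] w 0.027 F 40.1 ft [ 0.7 -0.7 -3.8] t 49.1 q7 0.38
```

{"method": "servo_tool", "body": {
  "plan": [
    {"x": 0.01,"y": -0.05,"z": 0.1,"rx": 0,"ry": 0,"rz": 0.03,"grip": 0},
    {"x": 0,"y": 0,"z": 0.1,"rx": 0,"ry": 0,"rz": 0,"grip": 0},
    {"x": 0,"y": 0,"z": 0.07,"rx": 0,"ry": 0,"rz": 0,"grip": 0},
    {"x": 0,"y": 0,"z": 0.05,"rx": 0,"ry": 0,"rz": 0,"grip": 0},
    {"x": 0,"y": 0,"z": 0.04,"rx": 0,"ry": 0,"rz": 0,"grip": 0},
    {"x": 0,"y": 0,"z": 0,"rx": 0,"ry": 0,"rz": 0,"grip": 0},
    {"x": 0,"y": 0,"z": 0,"rx": 0,"ry": 0,"rz": 0,"grip": 0}
  ]
}}

```text
clock: 49.68
ee_pos: [0.4149, -0.2172, 0.1272]
eef_rot: [3.141, -0.001, 1.123]
ft_force: [-1.9, 1.7, 4.7]
width: 0.0275
grasp_force: 40.9
```

{"method": "servo_tool", "body": {
  "plan": [
    {"x": 0,"y": 0,"z": 0,"rx": 0,"ry": 0,"rz": 0,"grip": 0.4},
    {"x": 0,"y": 0,"z": 0,"rx": 0,"ry": 0,"rz": 0,"grip": 0.6},
    {"x": 0,"y": 0,"z": 0,"rx": 0,"ry": 0,"rz": 0,"grip": 0.8},
    {"x": 0,"y": 0,"z": 0,"rx": 0,"ry": 0,"rz": 0,"grip": 0.8},
    {"x": 0,"y": 0,"z": -0.5,"rx": 0,"ry": 0,"rz": 0,"grip": 0.8},
    {"x": 0,"y": 0,"z": -0.9,"rx": 0,"ry": 0,"rz": 0,"grip": 0.8},
    {"x": 0,"y": 0,"z": -0.9,"rx": 0,"ry": 0,"rz": 0,"grip": 0.8},
    {"x": 0,"y": 0,"z": -0.9,"rx": 0,"ry": 0,"rz": 0,"grip": 0.8},
    {"x": 0,"y": 0,"z": -0.9,"rx": 0,"ry": 0,"rz": 0,"grip": 0.8},
    {"x": 0,"y": 0,"z": -0.9,"rx": 0,"ry": 0,"rz": 0,"grip": 0.8},
    {"x": 0.9,"y": 0,"z": 0,"rx": 0,"ry": 0,"rz": 0,"grip": 0.8},
    {"x": 0.9,"y": 0,"z": 0,"rx": 0,"ry": 0,"rz": 0,"grip": 0.8},
    {"x": 0.9,"y": 0,"z": 0,"rx": 0,"ry": 0,"rz": 0,"grip": 0.8},
    {"x": 0.9,"y": 0,"z": 0,"rx": 0,"ry": 0,"rz": 0,"grip": 0.8},
    {"x": 0.9,"y": 0,"z": 0,"rx": 0,"ry": 0,"rz": 0,"grip": 0.8},
    {"x": 0.9,"y": 0,"z": 0,"rx": 0,"ry": 0,"rz": 0,"grip": 0.8},
    {"x": 0.9,"y": 0,"z": 0,"rx": 0,"ry": 0,"rz": 0,"grip": 0.8},
    {"x": 0.9,"y": 0,"z": 0,"rx": 0,"ry": 0,"rz": 0,"grip": 0.8},
    {"x": 0.9,"y": 0,"z": 0,"rx": 0,"ry": 0,"rz": 0,"grip": 0.8},
    {"x": 0.9,"y": 0,"z": 0,"rx": 0,"ry": 0,"rz": 0,"grip": 0.8}
  ]
}}

```text
clock: 51.35
ee_pos: [0.5126, -0.0134, 0.2518]
eef_rot: [3.141, -0.0, 1.123]
ft_force: [-0.5, -0.4, 0.1]
width: 0.0683
grasp_force: 0.0
```

```bash
python3 - <<'E'
from h import *
go((.415,-.2173,.127),1.123)
ims=[]
for n in("top","side"):
    p,d=vision.read_camera(n);np.savez(n+"7.npz",p=p,d=d);w=cloud(n,d)
    for k,c,z0,z1,r_ in(("tin",(.414,-.219),.09,.13,.06),("tinlid",(.414,-.219),.09,.108,.06)):
        m=(abs(w[...,0]-c[0])<r_)&(abs(w[...,1]-c[1])<r_)&(w[...,2]>z0)&(w[...,2]<z1)
        if m.sum()>9:r=cv2.minAreaRect((w[m][:,:2]*1000).astype(np.float32));print(n,k,m.sum(),np.round(r[0],1),np.round(r[1],1),round(r[2],1))
    for k,a in dict(square=(.11,.11,.008,(.413,-.219,-.44)),lid=(.069,.069,.098,(.413,-.219,-.44))).items():
        q,s=fit(n,p,*a);print(n,k,(q[:2]*1000).round(1),np.degrees(q[2]).round(1),"%.1f"%s)
    ims.append(rect(n,p,(.414,-.219),.008,.09,400))
p=np.load("side7.npz")["p"];o=cv2.resize(p,(800,600),interpolation=cv2.INTER_CUBIC)[150:590,:]
cv2.imwrite("pics/g11.png",np.vstack([cv2.resize(np.hstack(ims),(560,280)),cv2.resize(o,(560,310))])[:,:,::-1])
E
```

```text
rz -0.00 x -9.043 y 0.011 z 4.992 at [ 0.5126 -0.0134  0.2518] rpy [ 3.141 -0.     1.123] w 0.068 F 0.0 ft [-0.5 -0.4  0.1] t 51.4 q7 -0.22
top tin 467 [ 412.4 -218.3] [69.6 68.4] 64.5
top tinlid 391 [ 412.4 -218.3] [69.6 68.4] 64.5
top square [ 414.3 -219.6] -25.1 25.9
top lid [ 412.3 -211.1] -24.4 33.5
side tin 609 [ 409.8 -221.2] [70.7 68.5] 64.5
side tinlid 485 [ 409.8 -221.2] [70.7 68.5] 64.5
side square [ 412.8 -221.3] -25.6 40.2
side lid [ 408.  -228.8] -24.5 26.4
```

View pics/g11.png

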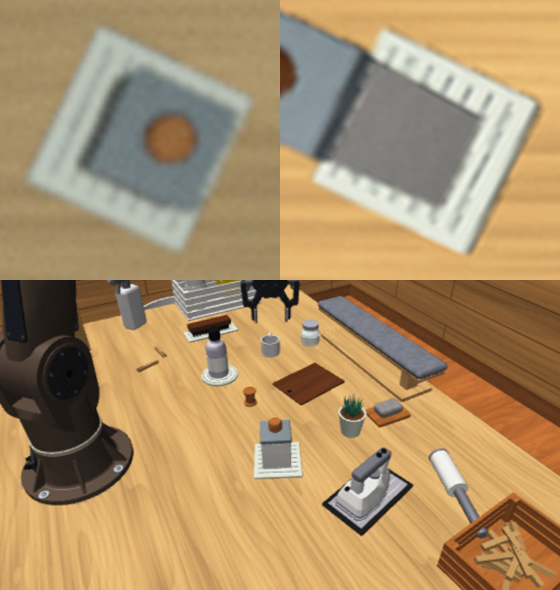

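Tin is on the square mat, aligned (64.5° vs 64.7°), ~2 mm off centre; all four on their stands. A quick numeric check of the bottle's body against its mat before handing in.

```bash
python3 - <<'E'
from h import *
from scipy.optimize import least_squares
for n in("top","side"):
    D=np.load(n+"7.npz");w=cloud(n,D["d"]);q,s=fit(n,D["p"],.11,None,.008,(.42,.178,0));print(n,"mat",(q[:2]*1000).round(1))
    m=(np.hypot(w[...,0]-.421,w[...,1]-.178)<.05)&(w[...,2]>.022)&(w[...,2]<.095);P=w[m]
    r=least_squares(lambda c:np.hypot(P[:,0]-c[0],P[:,1]-c[1])-.03,(.421,.178),loss="soft_l1",f_scale=.002);print(" body",m.sum(),(r.x*1000).round(1))
    q,s=fit(n,D["p"],.034,None,.158,(.42,.178,0));print(" cap",(q[:2]*1000).round(1))
E
```

```text
top mat [421.7 179.1]
 body 46 [422.1 181. ]
 cap [420.8 180.1]
side mat [421.  177.7]
 body 358 [420.1 180.9]
 cap [418. 166.]
```

```bash
python3 -c "
from station import job
print(job.job_done())"
```

```text
the job is handed in; nothing more can be done
None
```

The iron, brush, bottle and tin are each on their own stand, within about 3 mm of centre and lined up by the camera checks, and I handed the job in after about 52 s of the 141 s; no verdict came back.

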